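# Spring the hold-down bar into the specimen stand

### The job

Fit the sprung hold-down bar across the slab in the sloping specimen stand: pinch its two lugs together, set it flat on the slab between the cheeks, touching the lower lip, then let go so that a tongue springs fully home in the recess of each cheek. Leave the things around it where they are.

Things in the scene. Friction and masses are not known exactly. Their poses are not given: they have to be found in the camera images.
- bar_center (a point): Centre of the sprung hold-down bar (loose, upright, 0.2 kg), half-way up: 32 mm above its underside, mid-way between the tongue tips when sprung out. y along the bar to the sprung tongue, z up. Two black pinch lugs point up: plates 22 wide (x), 6 thick (y), outer faces at y -33 (fixed) and +33 mm (sprung), free from 10 mm below to 32 mm above this point. Fits either way round
- bar: The same bar: steel housing 24 wide (x), 88 long, 22 mm high with a flat underside and a flat tongue out of each end. Origin at the middle of its underside, axes as bar_center
- bar_slide (a joint): How far the sprung lug and tongue are pinched in towards the fixed lug: 0 out, 0.022 m at the hard stop, about 0.002 home in the stand. Spring: 5 N to start, 10.5 N at the stop. Over the lugs' outer faces 66 mm out, 44 mm pinched; over the tongue tips 144 mm out, 122 mm pinched. Lug faces and tongue tips always share the same middle
- bar_tip_fixed (a point): Middle of the end face of the bar's fixed tongue (14 mm wide in x, 8 mm thick in z), axes as the bar; at (0, -72, -21) mm from bar_center
- bar_tip_sprung (a point): Middle of the end face of the bar's sprung tongue (14 x 8 mm), axes as the bar; at (0, +72, -21) mm from bar_center with the spring out
- stand_bed (a point): On the fixed sloping stand (base 130 x 152 mm, 60 mm above the bench here): where the middle of the bar's underside lies when home, on the grey slab and touching the lower lip. x up the 30 degree slope, y across, z square out of the slab, leaning 30 degrees to the low side; the low side faces left (world +y). Lip: inner face at x -12, top at z +8 mm. Slab up to x +88, 116 wide. Each cheek has a blind recess
- stand_recess_far (a point): Middle of the mouth of the recess in the far cheek (its +y, world +x side), at (1.5, 64, 11.5) mm from stand_bed, axes as stand_bed: 23 (x) x 15 (z) x 7 mm deep. Recess bottoms are 142 mm apart, so 2 mm of compression is left
- stand_recess_near (a point): The same in the near cheek, on the robot's side, at (1.5, -64, 11.5) mm from stand_bed. The cheeks' inner faces are 128 mm apart; cheeks run from x -22 to +25 mm of stand_bed; above z = 24 mm guides flare outward to a top at z = 35 mm
- small_bottle: bystander: small white bottle with a screw cap, 38 dia. x 70 mm tall; origin at the middle of its underside
- beaker_100: bystander: clear beaker, about 60 dia. x 78 mm tall; origin at the middle of its underside
- rubber_stopper: bystander: tapered rubber stopper, 34 dia. x 26 mm tall; origin at the middle of its underside
- tape_roll: bystander: roll of masking tape lying flat, 66 dia. x 18 mm; origin at the middle of its underside
- marker_pen: bystander: marker pen lying down, 133 x 13 x 15 mm; origin at the middle of its underside
- cutting_ring: bystander: plain metal ring lying flat, 62 dia. x 20 mm; origin at the middle of its underside

How it is judged:
By the outcome, as a careful person would: the job done as asked, in the order asked, and still so for the second after the job is handed in, with the robot touching nothing.
It also fails if it takes over 45 s, if anything falls off the work surface, if the arm or the gripper's body presses on something with over 40 N, if the wrist force passes 120 N, or if a joint passes its speed limit or range.

### The arm

A 6-joint arm with a two-finger parallel gripper is mounted at the origin on a cart in front of the work surface, level with it; the furniture and walls round the work are solid. World frame = base frame: x ahead of the robot, y to its left, z up, the work surface at z = 0. Lengths are in mm, angles in rad, forces in N, time in s.
With the tool pointing down it reaches from about 275 to 750 mm from the base axis. Payload 10.2 kg.
Tool frame: the origin (TCP) lies at the very end of the fingers, on their centre line; the grasp point (between the pads) lies behind it (ctrl.grasp_offset is the z of the grasp point in the tool frame, in mm); z points along the fingers, y is the direction in which the jaws open and shut (so a half turn about z gives the same grasp; the last joint's range is limited). The gripper opens to 85 mm and grips with 20 to 120 N. Pads are 22 mm wide; open, the fingers measure 114 mm over their backs; the gripper's body (76 mm by 85 mm) begins 54 mm behind the grasp point. The pads swing forward as they close: fully open they stand 13 mm farther back than shut.
Start: joints at [-1.346, 0.313, 1.498, -0, 1.331, -0.223], TCP at [227.305, -473.248, 206.894] pointing down, gripper open.
Joint ranges: [-2.94, 2.94], [-0.97, 2.17], [0.19, 2.56], [-1.23, 4.37], [0.02, 3.11], [-2.88, 2.88]. Speed limits (rad/s): [2.39, 2.39, 3.01, 3.14, 3.14, 3.14].

### API

Orientations are given as a unit quaternion [w, x, y, z].
In Python, from rig import ctrl, capture, job gives the robot as it stands. The module is installed in compiled form; this text tells all that it offers.
- The arm moves only by the tool move_arm, never from a script. Its argument "series" is a list of rows, each a list of 7 numbers: the turn, a rotation vector about the tool's x, y, z in rad, then the shift along the tool's x, y, z in cm, then the opening, from 0 (shut) to 1 (fully open). A call has 1 to 5 rows; each row is the pose to reach, as a shift and turn from the pose measured when the call began, along the tool's axes at that moment; what a row does not reach only later rows make up. A row lasts 1/12 s, in which the tool goes at most 41.7 mm and 7.16 degrees, less where a joint would pass 70% of its speed; a pose out of reach is approached as far as the arm can. A call with a gripper value outside its range is refused whole. The fingers move at their own pace and stop on an object; "grip_force" is the grip in N (left out, the last holds). Time passes only in rows, so rows that repeat a pose let the fingers close. It gives the time, the measured TCP pose, the force and the opening at its end, in the units of the state.
- ctrl.sense(): the state, without advancing time (a new reading comes with each control period).
- capture(name): name is "scene" or "top" or "wrist"; returns a dict with "frame" (480x640x3 uint8, red, green, blue), "mtx" (3x3 intrinsics, pixels), "R" (3x3) and "t" (3): a world point X has camera coordinates R X + t. Camera axes: x right, y down, z forward; pixel columns grow to the right and rows downward; lengths in mm; the calibration is good to about 2 mm. The wrist camera is an equidistant fisheye: a pixel r from the principal point sees the ray r / f radians off the axis. A picture is of the moment at which its call begins. There is no depth.
- job.finish_job(): hands the job in, once; it reports no verdict.
The state is a dict: "time_s": time; "joints": joint angles; "dq": joint speeds; "tau": joint torques, N m; "eef_pos": TCP position; "ee_rot": TCP orientation; "force": force on the tool from outside, world axes, zero at the start; "wrist_torque": the same for the moment, N m; "grip_width": opening from 0.0 (shut) to 1.0 (fully open).
Only numpy, scipy, OpenCV 4.12 (cv2) and the standard library are available. Lean on these libraries where they do the work, as an engineer would, in place of code of your own. Each camera call takes 0.05 s, during which the arm holds its last target.

## Working session

There is one attempt and no reset: what is moved stays moved. The work goes in short steps, Python scripts to look and compute and a tool call to move; the robot and the scene stay as the last step left them, time stands still between calls to the robot, and variables do not carry over. Pictures are saved under pics/ and viewed, and the job is handed in when it is done.

Besides the shell and the picture viewer there is one more tool, called after "Emit:" as name([rows], argument=value, ...), one row to a line, values as JSON. move_arm: Moves the arm, as the interface text tells. Its arguments: {"type":"object","properties":{"series":{"type":"array","items":{"type":"array","items":{"type":"number"}}},"grip_force":{"type":"number"}},"required":["series"]}

```bash
mkdir -p pics
python3 - <<'E'
from rig import ctrl,capture
import cv2,numpy as np
s=ctrl.sense();print(s['time_s'],s['eef_pos'],s['ee_rot'],s['force'],s['grip_width'],ctrl.grasp_offset)
for n in("scene","top","wrist"):
    c=capture(n);cv2.imwrite(f'pics/{n}0.png',c['frame'][:,:,::-1]);np.savez(f'{n}0.npz',**c);print(n,c['mtx'].tolist(),c['R'].round(3).tolist(),c['t'])
E
```

```text
0.0 [ 227.23650536 -472.94579918  206.32744204] [-6.63518965e-04  9.75040625e-01  2.22025538e-01 -8.04725974e-07] [-0.15352843 -0.51817545 -0.28472219] 0.9975313983480935 -18.700000000000003
scene [[481.12435004020637, 0.0, 317.97380529100127], [0.0, 481.12435004020637, 240.49637657043226], [0.0, 0.0, 1.0]] [[-0.805, -0.593, -0.014], [-0.369, 0.518, -0.771], [0.465, -0.616, -0.636]] [417.43015199 304.73202785 832.31909611]
top [[558.4256817552355, 0.0, 316.07801617710817], [0.0, 558.4256817552355, 243.51492488378784], [0.0, 0.0, 1.0]] [[0.01, -1.0, -0.007], [-0.987, -0.009, -0.161], [0.161, 0.008, -0.987]] [ -66.52040166  524.70189755 1462.77061311]
wrist [[371.64829954431775, 0.0, 318.37376495897615], [0.0, 371.64829954431775, 234.82033198791672], [0.0, 0.0, 1.0]] [[0.434, -0.901, -0.001], [-0.855, -0.412, 0.316], [-0.285, -0.136, -0.949]] [-523.06054325  -40.43974133  380.54052058]
```

View pics/scene0.png

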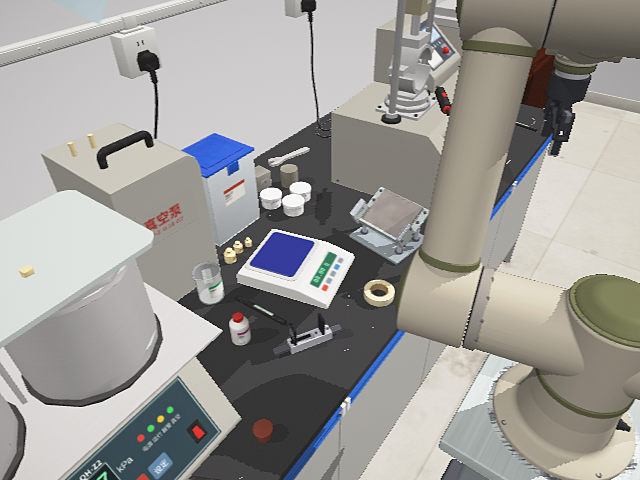

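View pics/top0.png

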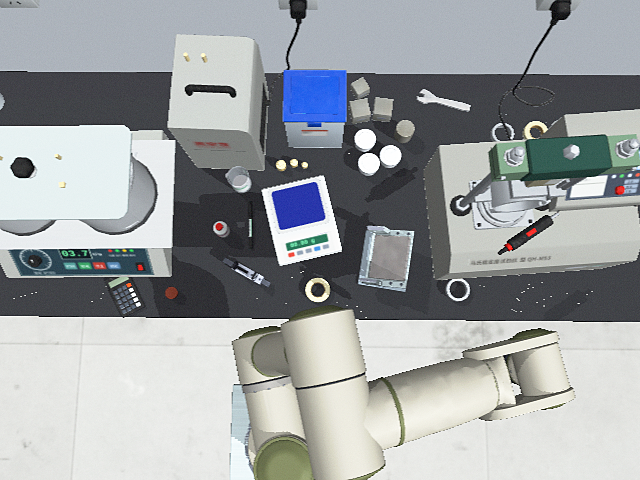

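View pics/wrist0.png

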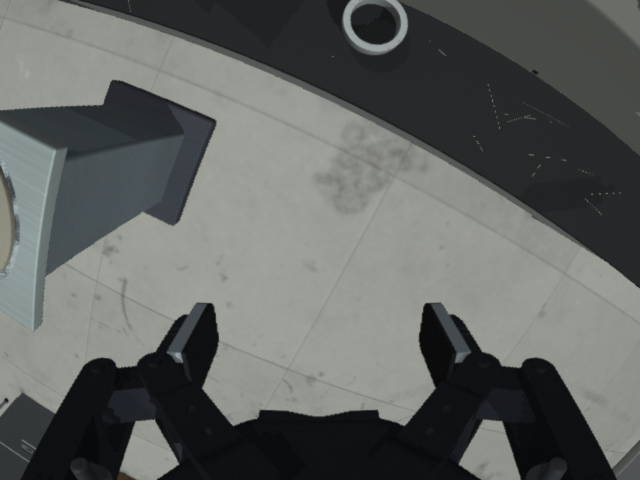

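The scene view shows the bar at about (310,338) and the stand at (390,222). In the top view they are at (247,272) and (386,258). I'll zoom in on both.

```bash
cat > h.py <<'E'
import numpy as np,cv2
from scipy.spatial.transform import Rotation as Ro
def load(f):
    return dict(np.load(f))
def proj(c,X,fish=False):
    P=np.atleast_2d(X)@c['R'].T+c['t']
    f=c['mtx'][0,0];cx,cy=c['mtx'][0,2],c['mtx'][1,2]
    if fish:
        r=np.hypot(P[:,0],P[:,1]);th=np.arctan2(r,P[:,2]);k=f*th/np.maximum(r,1e-9)
        return np.c_[cx+k*P[:,0],cy+k*P[:,1]]
    return np.c_[cx+f*P[:,0]/P[:,2],cy+f*P[:,1]/P[:,2]]
def ray(c,uv,fish=False):
    u=(uv[0]-c['mtx'][0,2])/c['mtx'][0,0];v=(uv[1]-c['mtx'][1,2])/c['mtx'][1,1]
    if fish:
        th=np.hypot(u,v);d=np.array([np.sin(th)*u/th,np.sin(th)*v/th,np.cos(th)])
    else: d=np.array([u,v,1.])
    return -c['R'].T@c['t'],c['R'].T@d
def onz(c,uv,z,fish=False):
    o,d=ray(c,uv,fish);return o+d*(z-o[2])/d[2]
def crop(c,x0,y0,x1,y1,k,name):
    cv2.imwrite(name,cv2.resize(c['frame'][y0:y1,x0:x1,::-1],None,fx=k,fy=k,interpolation=cv2.INTER_CUBIC))
E
python3 - <<'E'
from h import *
t=load('top0.npz');s=load('scene0.npz')
crop(t,200,200,440,320,3,'pics/tc.png');crop(s,260,170,440,370,3,'pics/sc.png')
for uv in[(228,260),(267,285),(247,272),(221,229),(239,180),(171,293),(317,290),(458,289),(251,225)]:print(uv,onz(t,uv,10).round())
for uv in[(360,287),(370,226),(413,232),(407,292)]:print(uv,onz(t,uv,60).round())
E
```

```text
(228, 260) [483. 180.  10.]
(267, 285) [415.  71.  10.]
(247, 272) [450. 127.  10.]
(221, 229) [569. 202.  10.]
(239, 180) [709. 157.  10.]
(171, 293) [391. 332.  10.]
(317, 290) [403. -65.  10.]
(458, 289) [ 409. -448.   10.]
(251, 225) [581. 120.  10.]
(360, 287) [ 408. -178.   60.]
(370, 226) [ 571. -205.   60.]
(413, 232) [ 556. -320.   60.]
(407, 292) [ 396. -301.   60.]
```

View pics/tc.png

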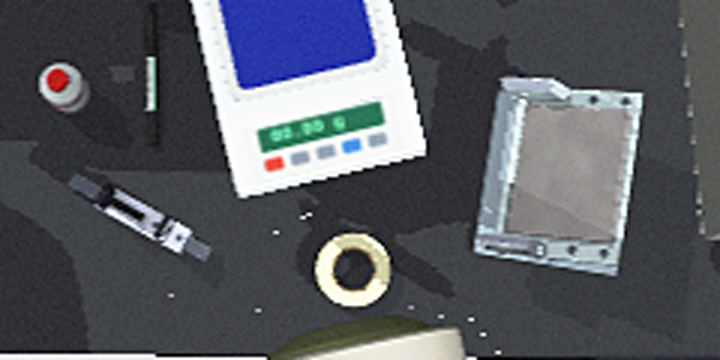

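View pics/sc.png

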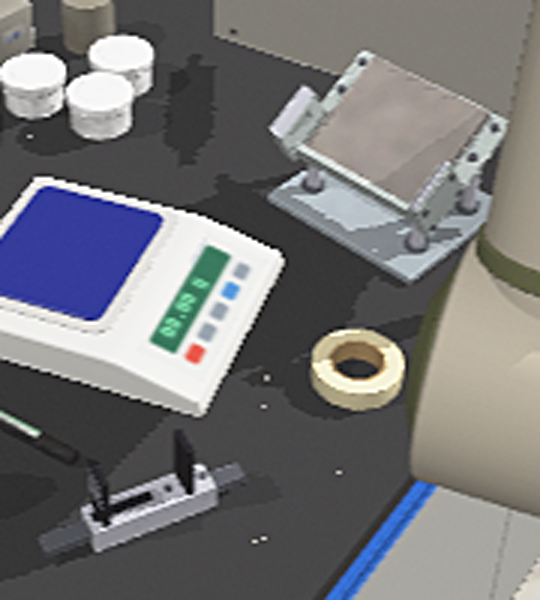

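```bash
cat >> h.py <<'E'
def toolR(q): return Ro.from_quat([q[1],q[2],q[3],q[0]]).as_matrix()
def rel(s,pos,Rt):
    "shift (cm) in tool axes and rotvec to target"
    R=toolR(s['ee_rot']);return (R.T@(np.array(pos)-s['eef_pos'])/10).round(2),Ro.from_matrix(R.T@Rt).as_rotvec().round(3)
def down(psi):
    c,s=np.cos(np.radians(psi)),np.sin(np.radians(psi))
    return np.array([[c,s,0],[s,-c,0],[0,0,-1.]])
E
python3 - <<'E'
from h import *
from rig import ctrl
w=load('wrist0.npz');s=ctrl.sense();R=toolR(s['ee_rot'])
print((-w['R'].T@w['t']).round(),'in tool',(R.T@(-w['R'].T@w['t']-s['eef_pos'])).round(1),(w['R']@R).round(2).tolist())
print(rel(s,[360,-230,330],down(85)))
E
```

```text
[ 301. -436.  373.] in tool [  82.1   -1.7 -167. ] [[0.0, 1.0, -0.0], [-0.95, 0.0, -0.32], [-0.32, 0.0, 0.95]]
(array([ 22.49, -16.17, -12.33]), array([-1.000e-03, -1.000e-03, -1.036e+00]))
```

Emit:
move_arm([
  [0,0,-0.115,2.0,-1.5,-2.5,1],
  [0,0,-0.23,4.5,-3.3,-4.5,1],
  [0,0,-0.345,7.0,-5.1,-6.5,1],
  [0,0,-0.46,9.6,-6.9,-8.5,1],
  [0,0,-0.575,12.2,-8.8,-10.5,1],
])

```text
time_s: 0.57
eef_pos: [299.5, -339.5, 312.3]
ee_rot: [-0.001, 0.871, 0.492, 0.0]
force: [0.4, -0.4, -0.3]
grip_width: 1.0
```

Run:
```python
from h import *
from rig import ctrl
s=ctrl.sense();print(s['eef_pos'],s['joints'])
print(rel(s,[370,-210,330],down(83)))
```

```text
[ 299.46907764 -339.53709577  312.34640589] [-1.10798707e+00  9.39261166e-02  1.49504907e+00  2.66449945e-04
  1.55393503e+00 -5.65152969e-01]
(array([14.74, -0.65, -1.75]), array([-0.001, -0.001, -0.421]))
```

Emit:
move_arm([
  [0,0,-0.1,3.6,-0.1,-0.4,1],
  [0,0,-0.2,7.2,-0.3,-0.9,1],
  [0,0,-0.3,10.8,-0.5,-1.4,1],
  [0,0,-0.42,14.5,-0.6,-1.8,1],
  [0,0,-0.42,14.7,-0.65,-1.8,1],
])

```text
time_s: 0.98
eef_pos: [371.8, -206.2, 331.6]
ee_rot: [0.0, 0.745, 0.667, 0.001]
force: [-0.3, -1.0, 0.7]
grip_width: 0.999
```

Run:
```python
from h import *
from rig import ctrl,capture
s=ctrl.sense();print(s['time_s'],s['eef_pos'],s['joints'],s['dq'])
w=capture('wrist');np.savez('w1.npz',**w);cv2.imwrite('pics/w1.png',w['frame'][:,:,::-1])
```

```text
0.9833 [ 371.75996979 -206.19225209  331.56095238] [-0.78495037  0.02330658  1.52191025  0.00211381  1.59590908 -0.67330446] [-0.04720685  0.01035936  0.01995705 -0.03314297 -0.02371582  0.1080815 ]
```

View pics/w1.png

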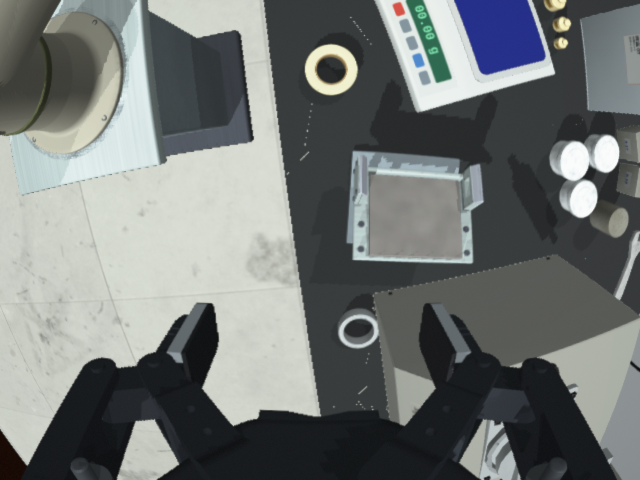

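Run:
```python
from h import *
crop(load('w1.npz'),330,135,500,275,4.6,'pics/w1c.png')
crop(load('top0.npz'),345,215,425,305,6.6,'pics/t1c.png')
```

```text
(no output)
```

View pics/w1c.png

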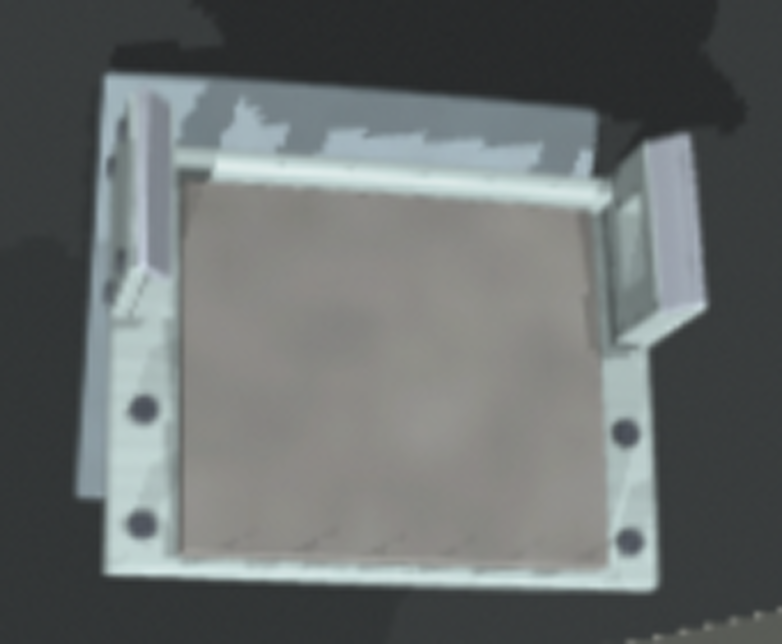

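View pics/t1c.png

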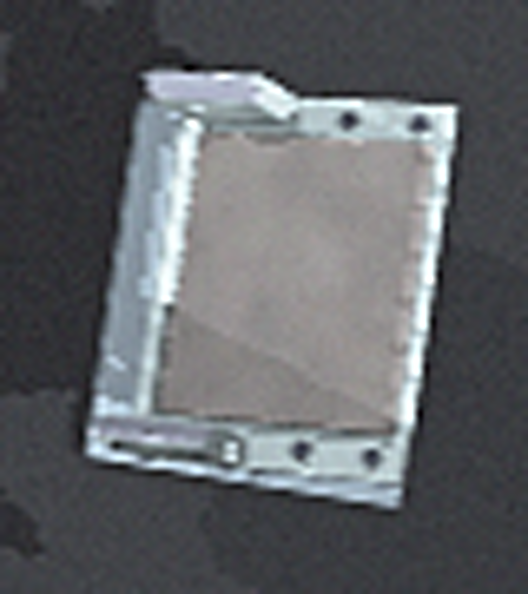

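```bash
cat > fit.py <<'E'
from h import *
from scipy.optimize import least_squares
def standR(yaw):
    y=np.array([np.cos(yaw),np.sin(yaw),0]);l=np.array([-y[1],y[0],0]) # low side dir
    z=np.array([0,0,1])*np.cos(np.pi/6)+l*.5
    return np.c_[np.cross(y,z),y,z]
def fit(obs,x0=(480,-220,60,-8)):
    # obs: list (cam,fish,model Nx3,px Nx2)
    def f(p):
        R=standR(np.radians(p[3]));return np.concatenate([(proj(c,m@R.T+p[:3],fi)-px).ravel() for c,fi,m,px in obs])
    r=least_squares(f,x0,loss='soft_l1');return r.x,f(r.x).reshape(-1,2)
E
python3 - <<'E'
from fit import *
m=np.array([[88,-58,0],[88,58,0],[-12,-58,8],[-12,58,8],[-22,64,24],[25,64,24],[-22,-64,24],[25,-64,24]],float)
p=np.array([(182,553),(608,567),(190,180),(592,208),(648,137),(662,297),(168,97),(168,275)])/4.6+[330,135]
w=load('w1.npz');t=load('top0.npz')
mt=m[[0,1]];pt=np.array([(397,430),(436,143)])/6.6+[345,215]
for o in([(w,1,m,p)],[(w,1,m,p),(t,0,mt,pt)],[(t,0,mt,pt)]):
    x,r=fit(o);print(x.round(2));print(r.round(1).tolist())
E
```

```text
[ 490.4  -216.96   64.14   -8.86]
[[-0.8, -0.2], [1.0, -0.3], [-1.2, -4.0], [2.6, -3.3], [-1.0, 0.3], [-0.8, 2.5], [0.6, 0.6], [0.7, 0.6]]
[ 490.64 -217.64   62.84   -8.87]
[[-0.7, -0.1], [0.7, -0.2], [-1.1, -3.7], [2.4, -3.0], [-1.2, 0.7], [-1.1, 2.8], [0.7, 1.0], [0.8, 1.0], [-2.3, 0.2], [-2.0, -0.5]]
[ 493.52 -227.26   36.58   -8.57]
[[-0.0, 0.0], [-0.0, 0.0]]
```

Run:
```python
from fit import *
m=np.array([[88,-58,0],[88,58,0],[-12,-58,0],[-12,58,0],[-22,64,24],[25,64,24],[-22,-64,24],[25,-64,24]],float)
p=np.array([(182,553),(608,567),(190,180),(592,208),(648,137),(662,297),(168,97),(168,275)])/4.6+[330,135]
w=load('w1.npz');t=load('top0.npz')
mt=m[[0,1,2]];pt=np.array([(397,430),(436,143),(155,411)])/6.6+[345,215]
for o in([(w,1,m,p)],[(w,1,m,p),(t,0,mt,pt)]):
    x,r=fit(o);print(x.round(2));print(r.round(1).tolist())
```

```text
[ 490.43 -216.65   65.03   -8.88]
[[-0.7, -0.2], [1.2, -0.2], [-2.1, -1.8], [0.5, -1.3], [-0.7, 0.2], [-0.5, 2.4], [0.7, 0.4], [0.8, 0.5]]
[ 490.63 -217.31   63.85   -8.84]
[[-0.5, 0.0], [1.1, -0.2], [-2.0, -1.4], [0.3, -1.0], [-0.9, 0.6], [-0.7, 2.7], [0.7, 0.9], [0.9, 0.9], [-2.4, 0.2], [-2.1, -0.6], [-1.0, -0.5]]
```

```bash
cat >> fit.py <<'E'
def standtool(yawdeg):
    S=standR(np.radians(yawdeg));return np.c_[-S[:,0],S[:,1],-S[:,2]]
E
python3 - <<'E'
from fit import *
from rig import ctrl
s=ctrl.sense();S=standR(np.radians(-8.9));T=np.array([490.5,-217,62])+S@[0,0,110]
print(T,rel(s,T,standtool(-8.9)))
E
```

```text
[ 499.00907125 -162.66220738  157.26279442] (array([ 5.99, 12.18, 17.39]), array([ 0.01 , -0.524,  0.037]))
```

Emit:
move_arm([
  [0,-0.1,0,1.2,2.4,2.5,1],
  [0,-0.21,0.01,2.4,4.8,5.0,1],
  [0,-0.32,0.02,3.6,7.2,8.0,1],
  [0,-0.43,0.03,4.8,9.6,11.0,1],
  [0.01,-0.524,0.037,6.0,12.2,14.0,1],
])

```text
time_s: 1.45
eef_pos: [500.0, -162.3, 190.2]
ee_rot: [0.171, 0.734, 0.627, -0.197]
force: [0.7, -1.7, 0.3]
grip_width: 0.999
```

Run:
```python
from fit import *
from rig import ctrl
s=ctrl.sense();S=standR(np.radians(-8.9));T=np.array([490.5,-217,62])+S@[0,0,110]
print(s['joints'],rel(s,T,standtool(-8.9)))
```

```text
[-0.26871498  0.3545632   1.5891327  -0.56945372  1.19111749  0.10215156] (array([ 1.62, -0.11,  2.87]), array([ 0.003,  0.005, -0.002]))
```

Joints are well inside their ranges at the leaning orientation.

Emit:
move_arm([
  [0,0,0,0.8,-0.1,1.4,1],
  [0,0,0,1.6,-0.1,2.9,1],
  [0,0,0,1.6,-0.1,2.9,1],
])

```text
time_s: 1.7
eef_pos: [497.4, -163.0, 152.9]
ee_rot: [0.168, 0.734, 0.628, -0.199]
force: [-0.1, -0.0, -0.0]
grip_width: 0.996
```

Run:
```python
from h import *
from rig import ctrl,capture
s=ctrl.sense();print(s['time_s'],s['eef_pos'],s['joints'],abs(s['dq']).max())
w=capture('wrist');np.savez('w2.npz',**w);cv2.imwrite('pics/w2.png',w['frame'][:,:,::-1])
crop(w,200,130,440,310,3.3,'pics/w2c.png')
```

```text
1.7 [ 497.40386732 -162.96817579  152.86058138] [-0.27130873  0.39539884  1.63658214 -0.58881313  1.12276273  0.14886055] 0.071574015799958
```

View pics/w2.png

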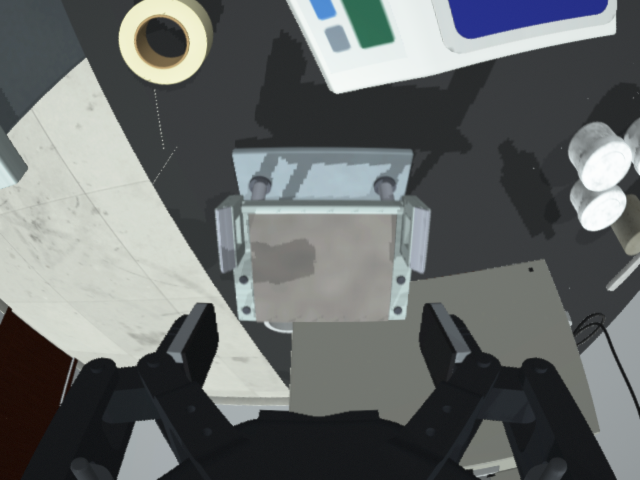

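View pics/w2c.png

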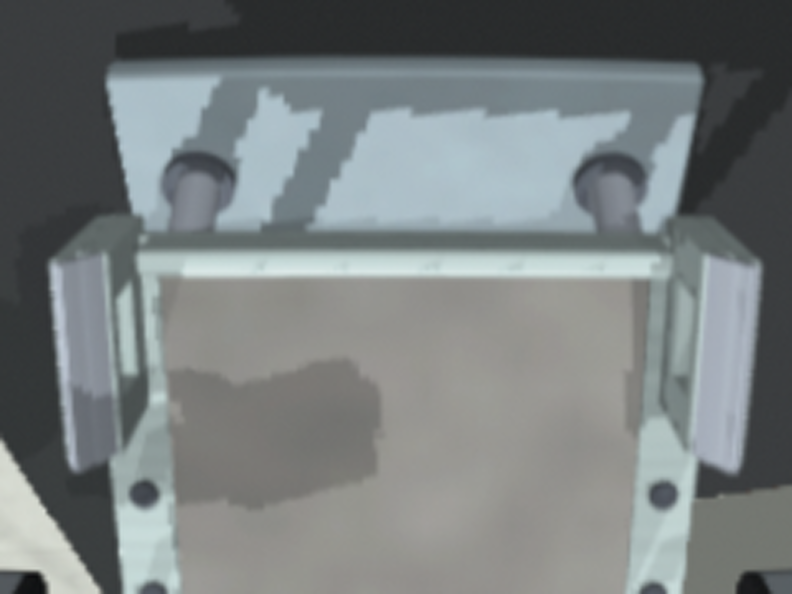

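Run:
```python
from fit import *
w=load('w2.npz');w1=load('w1.npz')
m=np.array([[-12,-58,0],[-12,58,0],[-22,64,24],[25,64,24],[-22,-64,24],[25,-64,24],[-10,-64,4],[13,-64,4],[-12,-58,8],[-12,58,8]],float)
p=np.array([(160,277),(648,277),(705,255),(692,447),(102,257),(122,445),(132,283),(136,376),(150,250),(660,250)])/3.3+[200,130]
M=np.r_[m,[[88,-58,0],[88,58,0]]];P=np.r_[p,[[251,320],[396,320]]]
m1=np.array([[88,-58,0],[88,58,0],[-12,-58,0],[-12,58,0],[-22,64,24],[25,64,24],[-22,-64,24],[25,-64,24]],float)
p1=np.array([(182,553),(608,567),(190,180),(592,208),(648,137),(662,297),(168,97),(168,275)])/4.6+[330,135]
for o in([(w,1,m,p)],[(w,1,M,P)],[(w,1,M,P),(w1,1,m1,p1)]):
    x,r=fit(o);print(x.round(2));print(r.round(1).tolist())
x=np.array([490.5,-217.5,60,-8.9])
# tight overlay
x,r=fit([(w,1,M,P)])
R=standR(np.radians(x[3]));f=cv2.resize(w['frame'][130:340,200:440,::-1],None,fx=3.3,fy=3.3,interpolation=cv2.INTER_CUBIC)
for a in M:
    u=((proj(w,R@a+x[:3],1)[0]-[200,130]+.5)*3.3).astype(int);cv2.circle(f,tuple(int(v) for v in u),3,(0,0,255),-1)
cv2.imwrite('pics/w2o.png',f)
```

```text
[ 491.81 -217.3    61.62   -8.07]
[[-0.8, -2.3], [1.4, -3.6], [-0.5, -1.8], [-0.9, 1.3], [1.2, -0.9], [0.5, 3.2], [-0.8, -0.1], [0.3, -0.2], [0.2, 8.6], [-0.2, 7.4]]
[ 491.87 -216.88   61.28   -7.78]
[[-0.9, -2.8], [1.4, -4.5], [-0.6, -2.9], [-0.7, 0.3], [1.0, -1.3], [0.6, 2.7], [-0.8, -0.5], [0.4, -0.6], [0.1, 8.2], [-0.2, 6.4], [6.6, 2.3], [-5.5, 1.0]]
[ 491.66 -217.63   60.99   -8.57]
[[-0.8, -3.1], [1.1, -3.4], [-0.6, -1.5], [-1.5, 1.3], [1.5, -1.7], [0.3, 2.3], [-0.7, -0.9], [0.1, -0.9], [0.3, 7.9], [-0.5, 7.6], [5.3, 1.9], [-7.1, 1.6], [0.3, -0.5], [1.3, -1.1], [-1.5, -1.3], [0.3, -1.4], [-1.1, 0.2], [-0.8, 2.1], [1.2, 1.0], [1.5, 0.8]]
```

View pics/w2o.png

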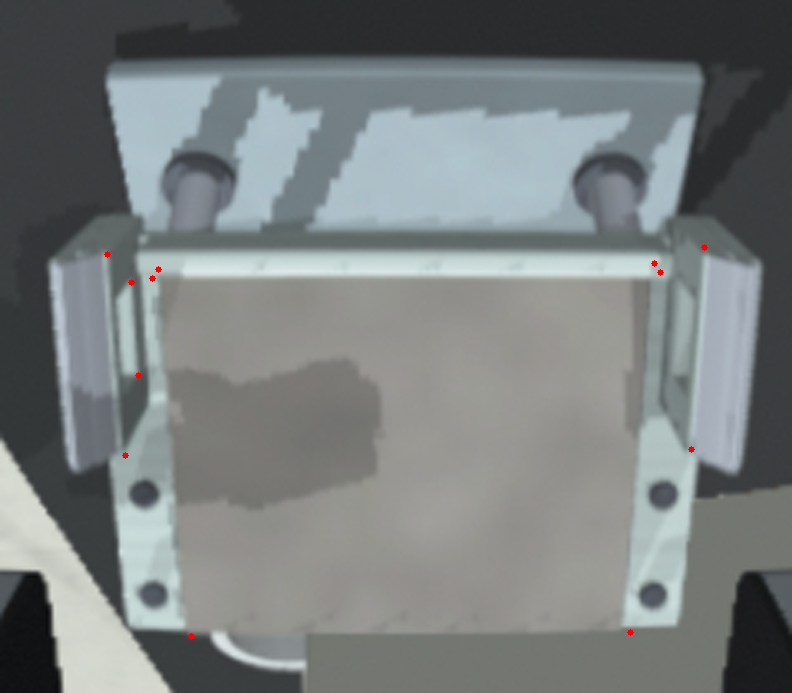

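Run:
```python
from fit import *
w=load('w2.npz');w1=load('w1.npz');t=load('top0.npz')
M=np.array([[-12,-58,8],[-12,58,8],[-22,64,24],[25,64,24],[-22,-64,24],[25,-64,24],[-10,-64,4],[13,-64,4],[88,-58,0],[88,58,0]],float)
P=np.array([(162,277),(647,277),(705,250),(692,447),(104,252),(122,447),(132,283),(136,376),(186,632),(623,630)])/3.3+[200,130]-.35
m1=np.array([[88,-58,0],[88,58,0],[-12,-58,0],[-12,58,0],[-22,64,24],[25,64,24],[-22,-64,24],[25,-64,24]],float)
p1=np.array([(182,553),(608,567),(187,182),(592,208),(648,137),(662,297),(168,97),(168,275)])/4.6+[330,135]-.4
for o in([(w,1,M,P)],[(w,1,M,P),(w1,1,m1,p1)]):
    x,r=fit(o);print(x.round(2));print(r.round(1).tolist())
```

```text
[ 491.26 -218.14   60.09   -8.44]
[[-3.1, -0.2], [3.1, -0.7], [-1.1, -0.1], [-1.8, 1.0], [1.1, -0.0], [0.6, 1.6], [-0.5, -0.8], [0.4, -0.9], [0.3, 0.2], [0.1, 0.4]]
[ 491.32 -217.63   60.51   -8.56]
[[-3.3, -0.3], [3.3, -0.7], [-0.8, -0.1], [-1.6, 1.2], [0.9, -0.3], [0.4, 1.6], [-0.7, -1.0], [0.2, -1.0], [-0.0, 0.3], [0.1, 0.6], [0.4, -0.2], [1.3, -0.8], [-0.8, -1.4], [0.3, -1.1], [-1.1, 0.5], [-0.8, 2.4], [1.2, 1.4], [1.6, 1.1]]
```

Run:
```python
from fit import *
from rig import ctrl
s=ctrl.sense();print(rel(s,[450,126,210],down(148)), rel(s,[497,-100,250],down(115)))
```

```text
(array([ 21.31,  -9.28, -18.74]), array([-0.309,  0.466, -1.141])) (array([  0.65,  -1.11, -11.32]), array([-0.157,  0.512, -0.579]))
```

Emit:
move_arm([
  [-0.01,0.1,-0.05,0,0,-3,1],
  [-0.04,0.19,-0.14,0.2,0,-6,1],
  [-0.06,0.27,-0.22,0.4,-0.4,-9,1],
  [-0.09,0.35,-0.31,1.5,-1.0,-11,1],
  [-0.12,0.42,-0.4,4.5,-1.8,-12.5,1],
])

```text
time_s: 2.17
eef_pos: [497.6, -62.2, 246.5]
ee_rot: [0.04, 0.609, 0.791, -0.031]
force: [1.4, 0.1, -0.3]
grip_width: 1.001
```

Run:
```python
from fit import *
from rig import ctrl
s=ctrl.sense();print(rel(s,[450,126,210],down(148)))
```

```text
(array([19.68,  0.21,  1.65]), array([-0.038,  0.097, -0.753]))
```

Emit:
move_arm([
  [-0.01,0.02,-0.12,3.8,0,0,1],
  [-0.02,0.04,-0.24,7.6,0,0,1],
  [-0.03,0.06,-0.36,11.5,0.1,0.4,1],
  [-0.03,0.08,-0.48,15.4,0.1,0.9,1],
  [-0.04,0.09,-0.6,19.0,0.2,1.4,1],
])

```text
time_s: 2.58
eef_pos: [451.5, 120.3, 214.9]
ee_rot: [0.008, 0.346, 0.938, 0.002]
force: [0.4, 0.3, -0.1]
grip_width: 1.002
```

Run:
```python
from fit import *
from rig import ctrl
s=ctrl.sense();print(rel(s,[450,126,210],down(148)))
```

```text
(array([0.49, 0.33, 0.48]), array([ 0.008,  0.013, -0.149]))
```

Emit:
move_arm([
  [0,0.01,-0.1,0.5,0.3,0.5,1],
  [0.01,0.01,-0.15,0.5,0.3,0.5,1],
  [0.01,0.01,-0.15,0.5,0.3,0.5,1],
])

```text
time_s: 2.83
eef_pos: [450.1, 125.5, 211.3]
ee_rot: [0.002, 0.274, 0.962, -0.001]
force: [-0.1, -0.3, 0.2]
grip_width: 1.001
```

Run:
```python
from h import *
from rig import ctrl,capture
s=ctrl.sense();print(s['time_s'],s['eef_pos'],s['joints'],abs(s['dq']).max())
w=capture('wrist');np.savez('w3.npz',**w);cv2.imwrite('pics/w3.png',w['frame'][:,:,::-1])
crop(w,200,180,440,340,3.3,'pics/w3c.png')
```

```text
2.8333 [450.10474689 125.52704382 211.29794514] [ 0.02291925  0.17987847  1.65692864 -0.00415868  1.30095031 -0.99111638] 0.08631523626131203
```

View pics/w3.png

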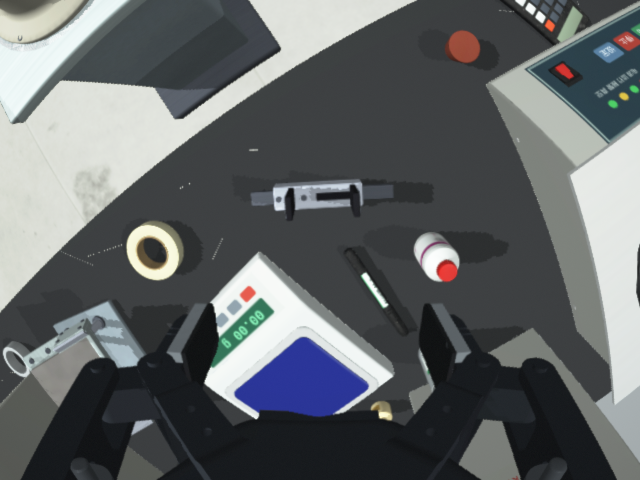

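View pics/w3c.png

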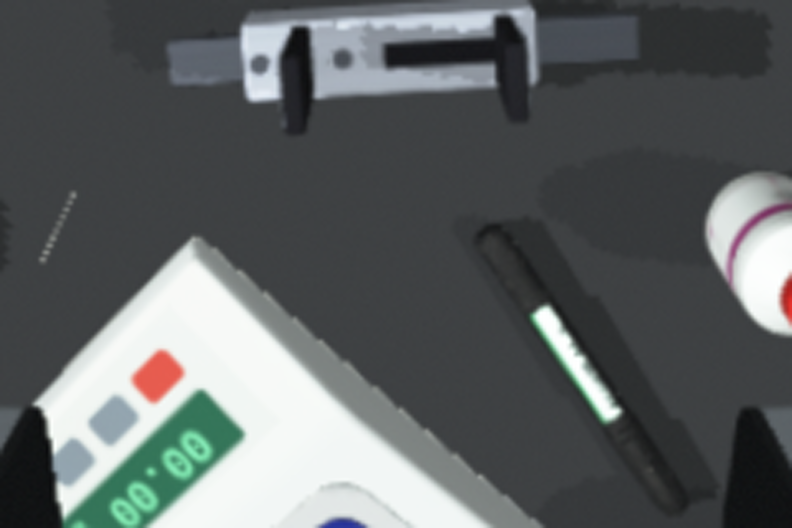

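```bash
cat > bar.py <<'E'
from h import *
from rig import ctrl
from scipy.optimize import least_squares
w=load('w3.npz')
M=np.array([[-12,-44,22],[12,-44,22],[-12,44,22],[12,44,22],[-7,-72,15],[7,-72,15],[-7,72,15],[7,72,15]],float)
P=np.array([(247,27),(249,102),(535,10),(538,83),(168,42),(171,85),(638,17),(638,59)])/3.3+[200,180]-.35
def pose(p,z0):
    a=np.radians(p[2]);y=np.array([np.cos(a),np.sin(a),0]);R=np.c_[np.cross(y,[0,0,1]),y,[0,0,1]];return R,np.array([p[0],p[1],z0])
def f(p,n=3):
    R,t=pose(p,p[3] if len(p)>3 else 0);return (proj(w,M@R.T+t,1)-P).ravel()
for x0 in([450,126,58],[450,126,58,0]):
    r=least_squares(f,x0,loss='soft_l1');print(r.x.round(2),f(r.x).reshape(-1,2).round(1).tolist())
s=ctrl.sense()
E
python3 bar.py
python3 - <<'E'
from h import *
t=load('top0.npz')
a=np.array([(80,184),(205,250)])/3+[200,200]
for p in a:print(onz(t,p,11).round(1))
E
```

```text
[450.24 129.54  61.52] [[0.4, -0.8], [1.9, 0.1], [3.0, -0.7], [2.7, 0.9], [-1.8, 0.1], [-1.3, 0.4], [-1.4, -0.4], [-1.3, 0.4]]
[451.03 128.51  61.57  -5.35] [[0.6, -0.6], [2.1, -0.1], [1.8, -0.5], [1.6, 0.7], [-1.2, 0.2], [-0.7, 0.3], [-2.9, -0.3], [-2.8, 0.3]]
[478.7 183.2  11. ]
[419.4  67.5  11. ]
```

```bash
python3 - <<'E'
from bar import *
p=[450.24,129.54,61.52];R,t=pose(p,0)
L=np.array([[x,y,z] for y in(-33,-27,27,33) for x in(-11,11) for z in(22,64)],float)
q=(proj(w,L@R.T+t,1)-[200,180]+.35)*3.3
for a,b in zip(L,q):print(a,b.round())
E
python3 - <<'E'
from h import *
crop(load('w3.npz'),265,170,375,225,7.2,'pics/w3l.png')
E
```

```text
[450.24 129.54  61.52] [[0.4, -0.8], [1.9, 0.1], [3.0, -0.7], [2.7, 0.9], [-1.8, 0.1], [-1.3, 0.4], [-1.4, -0.4], [-1.3, 0.4]]
[451.03 128.51  61.57  -5.35] [[0.6, -0.6], [2.1, -0.1], [1.8, -0.5], [1.6, 0.7], [-1.2, 0.2], [-0.7, 0.3], [-2.9, -0.3], [-2.8, 0.3]]
[-11. -33.  22.] [285.  25.]
[-11. -33.  64.] [272.  57.]
[ 11. -33.  22.] [291.  97.]
[ 11. -33.  64.] [279. 137.]
[-11. -27.  22.] [305.  24.]
[-11. -27.  64.] [294.  56.]
[ 11. -27.  22.] [311.  96.]
[ 11. -27.  64.] [301. 136.]
[-11.  27.  22.] [488.  14.]
[-11.  27.  64.] [500.  44.]
[11. 27. 22.] [491.  86.]
[11. 27. 64.] [503. 125.]
[-11.  33.  22.] [508.  13.]
[-11.  33.  64.] [523.  43.]
[11. 33. 22.] [511.  85.]
[11. 33. 64.] [525. 123.]
```

View pics/w3l.png

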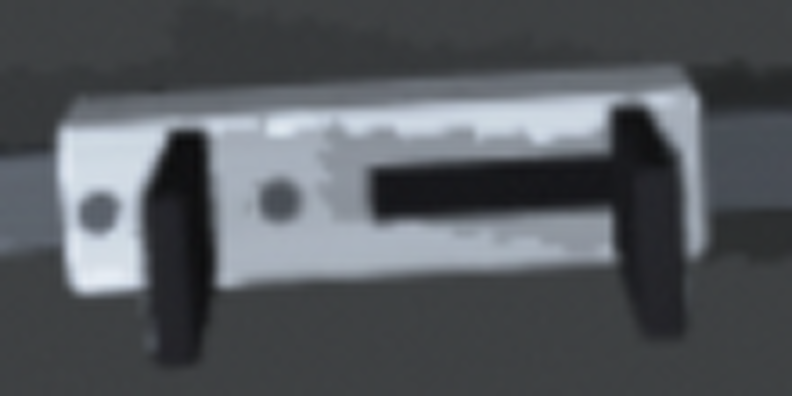

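Run:
```python
from h import *
from rig import ctrl
s=ctrl.sense();print(rel(s,[450.8,130.6,27],down(151.5)))
```

```text
(array([ 0.34,  0.5 , 18.42]), array([-0.001,  0.005, -0.062]))
```

Emit:
move_arm([
  [0,0.005,-0.062,0.3,0.4,3.5,1],
  [0,0.005,-0.062,0.34,0.5,7,1],
  [0,0.005,-0.062,0.34,0.5,10,1],
  [0,0.005,-0.062,0.34,0.5,11.5,1],
  [0,0.005,-0.062,0.34,0.5,11.5,1],
], grip_force=30)

```text
time_s: 3.3
eef_pos: [449.4, 129.9, 94.2]
ee_rot: [-0.002, 0.248, 0.969, -0.001]
force: [-0.4, -0.0, 0.2]
grip_width: 0.998
```

Run:
```python
from h import *
from rig import ctrl,capture
s=ctrl.sense();print(s['time_s'],s['eef_pos'],abs(s['dq']).max(),rel(s,[450.8,130.6,27],down(151.5)))
w=capture('wrist');np.savez('w4.npz',**w);cv2.imwrite('pics/w4.png',w['frame'][:,:,::-1])
crop(w,200,180,440,340,3.3,'pics/w4c.png')
```

```text
3.3 [449.39611815 129.86069962  94.2357045 ] 0.07068114518586058 (array([-0.11,  0.15,  6.72]), array([-0.003, -0.003, -0.003]))
```

View pics/w4.png

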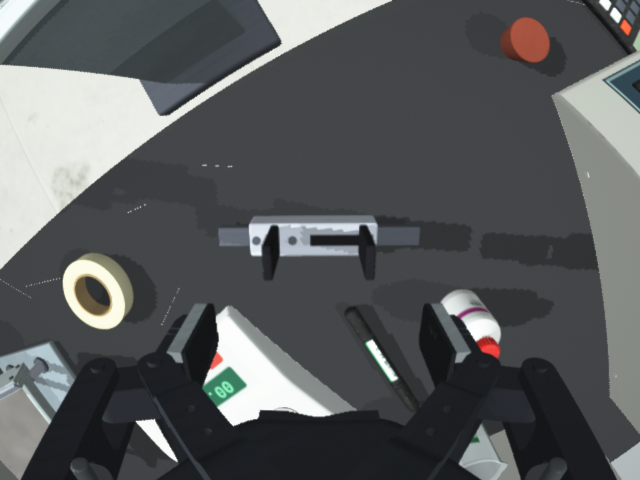

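Run:
```python
from h import *
crop(load('w4.npz'),210,205,430,290,3.6,'pics/w4c.png')
```

```text
(no output)
```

View pics/w4c.png

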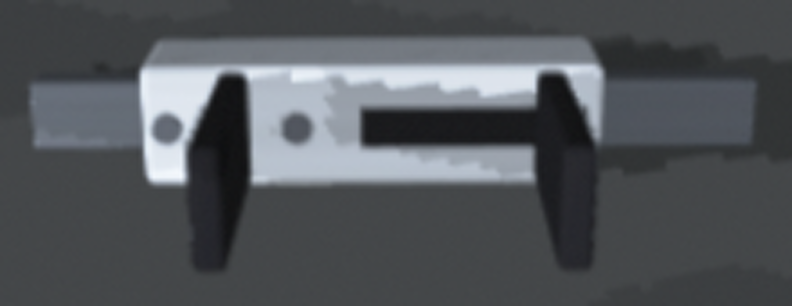

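```bash
cat > bar2.py <<'E'
from h import *
from scipy.optimize import least_squares
w=load('w4.npz')
M=np.array([[-7,-72,15],[7,-72,15],[-7,72,15],[7,72,15],[-11,-33,64],[11,-33,64],[-11,33,64],[11,33,64],[11,-27,64],[11,27,64]],float)
P=np.array([(29,82),(36,147),(756,78),(751,143),(189,148),(193,268),(594,146),(590,268),(223,268),(560,268)])/3.6+[210,205]-.35
def f(p):
    a=np.radians(p[2]);y=np.array([np.cos(a),np.sin(a),0]);R=np.c_[np.cross(y,[0,0,1]),y,[0,0,1]];return (proj(w,M@R.T+[p[0],p[1],0],1)-P).ravel()
r=least_squares(f,[450,126,58],loss='soft_l1');print(r.x.round(2),f(r.x).reshape(-1,2).round(1).tolist())
E
python3 bar2.py
python3 - <<'E'
from h import *
from rig import ctrl
s=ctrl.sense();print(rel(s,[450.8,130.6,27],down(151.5)))
E
```

```text
[450.58 130.99  61.68] [[-0.3, -0.5], [-0.5, -0.1], [0.2, -0.4], [0.1, 0.1], [-1.7, -0.7], [-0.5, 0.9], [1.6, -0.7], [0.9, 0.4], [1.2, 0.9], [-0.8, 0.5]]
(array([-0.  ,  0.07,  6.92]), array([-0.001, -0.001, -0.003]))
```

Emit:
move_arm([
  [0,0,-0.003,0,0.1,3,1],
  [0,0,-0.003,0,0.1,5.5,1],
  [0,0,-0.003,0,0.1,7.0,1],
  [0,0,-0.003,0,0.1,7.0,1],
])

```text
time_s: 3.68
eef_pos: [450.8, 130.3, 25.7]
ee_rot: [-0.001, 0.247, 0.969, -0.001]
force: [-0.0, -0.1, 0.1]
grip_width: 1.002
```

Emit:
move_arm([
  [0,0,0,0,0,0,0.7],
  [0,0,0,0,0,0,0.5],
  [0,0,0,0,0,0,0.3],
  [0,0,0,0,0,0,0.3],
  [0,0,0,0,0,0,0.3],
], grip_force=30)

```text
time_s: 4.1
eef_pos: [452.0, 127.8, 29.6]
ee_rot: [0.001, 0.246, 0.969, -0.003]
force: [-12.7, -20.1, 31.1]
grip_width: 0.501
```

Run:
```python
from h import *
from rig import ctrl,capture
s=ctrl.sense();print(s['time_s'],s['eef_pos'],abs(s['dq']).max(),s['grip_width'],s['force'],rel(s,[450.8,130.6,27],down(151.5)))
w=capture('wrist');np.savez('w5.npz',**w);cv2.imwrite('pics/w5.png',w['frame'][:,:,::-1])
```

```text
4.1 [451.95769651 127.79151984  29.56513847] 0.002855894786154327 0.5009940142835698 [-12.70691292 -20.13869576  31.09046612] (array([0.24, 0.19, 0.25]), array([-0.005,  0.003, -0.   ]))
```

View pics/w5.png

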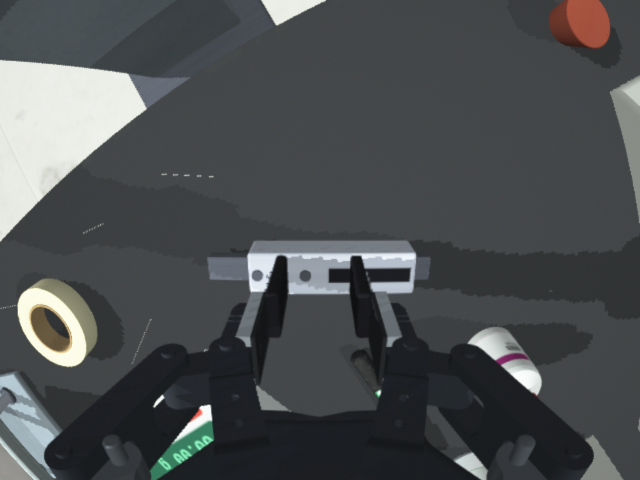

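Emit:
move_arm([
  [0,0,0,0,0,0,0.3],
  [0,0,0,0,0,0,0.3],
], grip_force=45)

```text
time_s: 4.32
eef_pos: [453.4, 127.4, 31.8]
ee_rot: [0.003, 0.247, 0.969, -0.002]
force: [0.1, 0.4, -2.3]
grip_width: 0.489
```

Run:
```python
from h import *
from rig import ctrl
s=ctrl.sense();print(s['time_s'],s['eef_pos'],s['grip_width'],s['force'],s['wrist_torque'],rel(s,[450.8,130.6,90],down(151.5)))
```

```text
4.3167 [453.4290957  127.41130458  31.82361076] 0.48939645748303917 [ 0.09135358  0.3588342  -2.32414817] [-0.06875285 -0.00301086  0.03546289] (array([ 0.35,  0.14, -5.82]), array([-0.003,  0.007, -0.001]))
```

Emit:
move_arm([
  [0,0,0,0.1,0,-2,0.3],
  [0,0,0,0.1,0,-5,0.3],
  [0,0,0,0.1,0,-8.5,0.3],
  [0,0,0,0.1,0,-12,0.3],
  [0,0,0,0.1,0,-12,0.3],
])

```text
time_s: 4.73
eef_pos: [455.2, 129.1, 158.6]
ee_rot: [0.009, 0.247, 0.969, -0.0]
force: [1.2, 0.6, -0.7]
grip_width: 0.487
```

Run:
```python
from h import *
from rig import ctrl,capture
s=ctrl.sense();print(s['time_s'],s['eef_pos'],s['joints'],s['grip_width'],s['force'])
for n in('wrist','scene'):
    w=capture(n);np.savez(n[0]+'6.npz',**w);cv2.imwrite(f'pics/{n}6.png',w['frame'][:,:,::-1])
    if n=='wrist':crop(w,190,220,450,360,3,'pics/w6c.png')
    else:crop(w,230,200,430,350,4,'pics/s6c.png')
```

```text
4.7333 [455.18880698 129.06895251 158.64907084] [ 0.03137229  0.23675041  1.73101185 -0.00613906  1.15753273 -1.03873982] 0.486558815680255 [ 1.18188212  0.62284362 -0.68712708]
```

View pics/w6c.png

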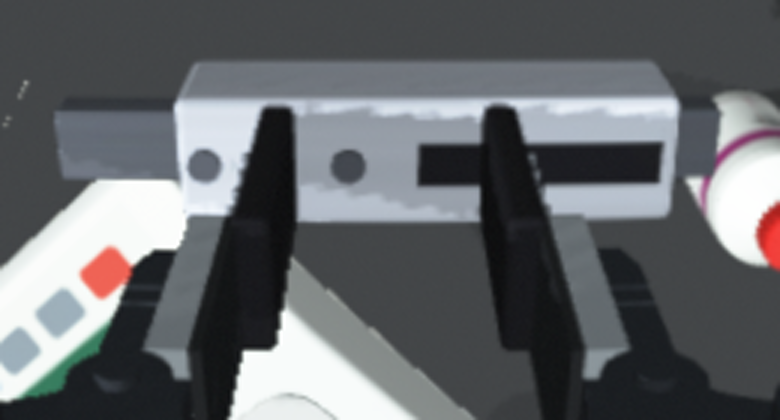

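View pics/s6c.png

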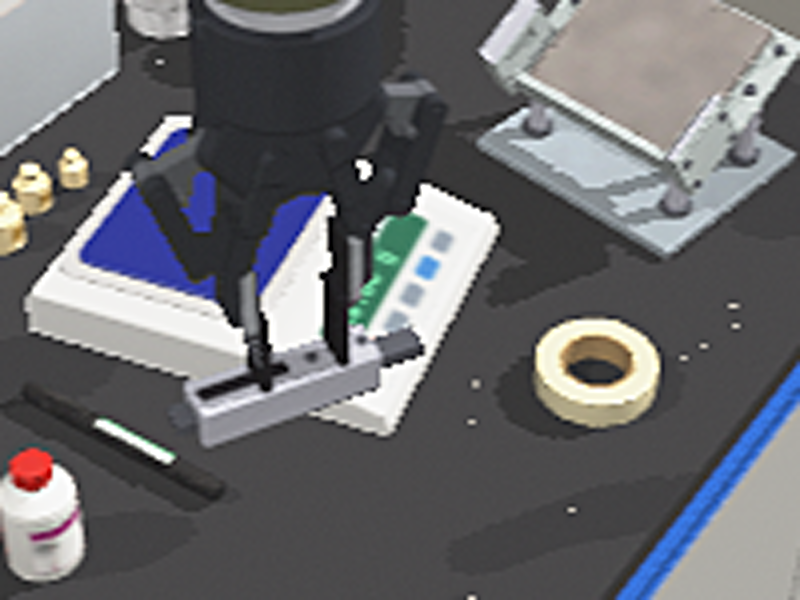

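```bash
cat > held.py <<'E'
from h import *
from scipy.optimize import least_squares
# bar in tool frame: bar y = tool +y nominal, bar z = -tool z, bar x = y x z = tool_y x (-tool_z) = -tool_x
R0=np.array([[-1,0,0],[0,1,0],[0,0,-1.]])
M=np.array([[-7,-61,15],[7,-61,15],[-7,61,15],[7,61,15],[-12,-44,22],[-12,44,22],[12,-44,22],[12,44,22],[-12,-44,0],[-12,44,0]],float)
ish=np.array([0]*4+[1]*6,float)
TW=None
def fitheld(w,P,tp,tR):
    def model(p):
        m=M.copy();m[:,1]+=ish*p[6]
        b=m@(R0@Ro.from_rotvec(p[3:6]).as_matrix()).T+p[:3]
        return proj(w,b@tR.T+tp,1)
    f=lambda p:(model(p)-P).ravel()
    r=least_squares(f,[0,0,25,0,0,0,11],loss='soft_l1')
    return r.x,f(r.x).reshape(-1,2)
E
python3 - <<'E'
from held import *
from rig import ctrl
w=load('w6.npz');s=ctrl.sense()
P=np.array([(57,112),(63,180),(718,108),(712,178),(178,100),(678,97),(187,218),(668,214),(197,62),(655,62)])/3+[190,220]-.35
x,r=fitheld(w,P,s['eef_pos'],toolR(s['ee_rot']))
print('pos in tool',x[:3].round(1),'rot deg',np.degrees(x[3:6]).round(1),'h',x[6].round(1));print(r.round(1).tolist())
E
```

```text
pos in tool [-2.3  3.5 27.5] rot deg [ 0.7 -2.6  0.4] h 7.6
[[0.1, -0.3], [0.6, 0.2], [-0.2, 0.1], [-0.4, 0.1], [-0.3, -0.5], [0.5, -0.4], [-0.2, 1.6], [0.3, 1.8], [0.4, -0.3], [-0.8, -1.0]]
```

Run:
```python
from held import *
from rig import ctrl
w=load('w6.npz');s=ctrl.sense();print(s['eef_pos'],s['ee_rot'])
P=np.array([(57,112),(63,180),(718,108),(712,178),(178,100),(678,97),(187,218),(668,214),(197,62),(655,62)])/3+[190,220]-.35
for tp,q in(([455.19,129.07,158.65],[0.009,0.247,0.969,0]),):
    tR=toolR(q);x,r=fitheld(w,P,np.array(tp),tR)
    print('pos in tool',x[:3].round(1),'rot deg',np.degrees(x[3:6]).round(1),'h',x[6].round(1));print(r.round(1).tolist())
    print('cam in tool',(tR.T@(-w['R'].T@w['t']-tp)).round(1))
# fixed nominal cam in tool
w0=load('wrist0.npz')
```

```text
[452.50420353 128.78549522 152.89398773] [ 0.00413911  0.24661776  0.96910223 -0.00184573]
pos in tool [ 0.2  1.8 33.2] rot deg [ 0.4 -2.1  0.5] h 7.6
[[0.1, -0.3], [0.6, 0.2], [-0.2, 0.1], [-0.4, 0.1], [-0.3, -0.5], [0.5, -0.4], [-0.2, 1.6], [0.3, 1.8], [0.4, -0.3], [-0.8, -1.0]]
cam in tool [  82.4    1.6 -167.1]
```

```bash
cat > tgt.py <<'E'
from fit import *
from rig import ctrl
BED=np.array([491.2,-218,60.2]);YAW=-8.5
S=standR(np.radians(YAW));TR=standtool(YAW)
def show(off):
    s=ctrl.sense();print('t',s['time_s'],'F',s['force'].round(1),'g',round(float(s['grip_width']),3),'stand xyz of TCP',(S.T@(s['eef_pos']-BED)).round(1));print(rel(s,BED+S@off,TR))
    return s
E
python3 - <<'E'
from tgt import *
s=show([3,0,150]);print(rel(s,[490,-40,250],down(110)))
E
```

```text
t 4.8333 F [-0.1 -0.3 -3.1] g 0.485 stand xyz of TCP [-245.7  -89.5  248.9]
(array([-17.53, -21.82,  -3.68]), array([ 0.323, -0.448,  1.19 ]))
(array([-11.45, -13.05,  -9.59]), array([0.002, 0.009, 0.723]))
```

Emit:
move_arm([
  [0,0,0.08,-1.0,-1.2,-3.4,0.3],
  [0,0,0.2,-3.0,-3.4,-6.0,0.3],
  [0,0,0.32,-5.4,-6.0,-8.0,0.3],
  [0,0,0.44,-7.8,-8.6,-9.5,0.3],
  [0,0,0.56,-10.2,-11.4,-9.8,0.3],
])

```text
time_s: 5.25
eef_pos: [487.5, -20.9, 253.2]
ee_rot: [0.005, 0.507, 0.862, -0.0]
force: [0.4, 1.0, -1.3]
grip_width: 0.484
```

Run:
```python
from tgt import *
s=show([3,0,150]);
```

```text
t 5.25 F [ 0.4  1.  -1.3] g 0.484 stand xyz of TCP [-71.9 -32.8 264.3]
(array([-11.61,  -4.87,   6.24]), array([ 0.179, -0.497,  0.638]))
```

Emit:
move_arm([
  [0.02,-0.07,0.08,-2.3,-1.0,0.2,0.3],
  [0.05,-0.14,0.17,-4.6,-2.0,0.5,0.3],
  [0.08,-0.22,0.27,-6.9,-3.0,1.5,0.3],
  [0.11,-0.3,0.37,-9.3,-4.0,2.5,0.3],
  [0.14,-0.38,0.47,-11.6,-4.9,3.5,0.3],
])

```text
time_s: 5.67
eef_pos: [500.8, -147.2, 217.2]
ee_rot: [0.128, 0.679, 0.707, -0.15]
force: [0.3, -0.6, -2.9]
grip_width: 0.483
```

Run:
```python
from tgt import *
s=show([3,0,130]);
```

```text
t 5.6667 F [ 0.3 -0.6 -2.9] g 0.483 stand xyz of TCP [ 16.6  -0.9 171.7]
(array([0.81, 0.09, 4.31]), array([ 0.046, -0.125,  0.179]))
```

Emit:
move_arm([
  [0.02,-0.06,0.09,0.4,0,1,0.3],
  [0.046,-0.125,0.179,0.8,0.1,2.5,0.3],
  [0.046,-0.125,0.179,0.8,0.1,4.3,0.3],
  [0.046,-0.125,0.179,0.8,0.1,4.3,0.3],
  [0.046,-0.125,0.179,0.8,0.1,4.3,0.3],
])

```text
time_s: 6.08
eef_pos: [499.9, -156.1, 173.0]
ee_rot: [0.167, 0.731, 0.631, -0.197]
force: [0.1, 0.9, -1.9]
grip_width: 0.483
```

Run:
```python
from tgt import *
from rig import capture
s=show([3,0,130]);print(s['eef_pos'],s['ee_rot'],s['joints'])
w=capture('wrist');np.savez('w7.npz',**w,tp=s['eef_pos'],tq=s['ee_rot']);cv2.imwrite('pics/w7.png',w['frame'][:,:,::-1])
crop(w,190,130,450,350,3,'pics/w7c.png')
s=show([3,0,130])
```

```text
t 6.0833 F [ 0.1  0.9 -1.9] g 0.483 stand xyz of TCP [  2.2  -0.6 128.9]
(array([-0.08,  0.06, -0.11]), array([-0.003, -0.001,  0.002]))
[ 499.85007313 -156.07265553  172.97737522] [ 0.16719157  0.73136105  0.63122897 -0.19674345] [-0.25974343  0.37255072  1.60965064 -0.57035586  1.16508673  0.11886572]
t 6.1333 F [ 0.3 -0.5 -2. ] g 0.485 stand xyz of TCP [  3.  -0. 130.]
(array([0., 0., 0.]), array([-0.001, -0.001,  0.001]))
```

View pics/w7c.png

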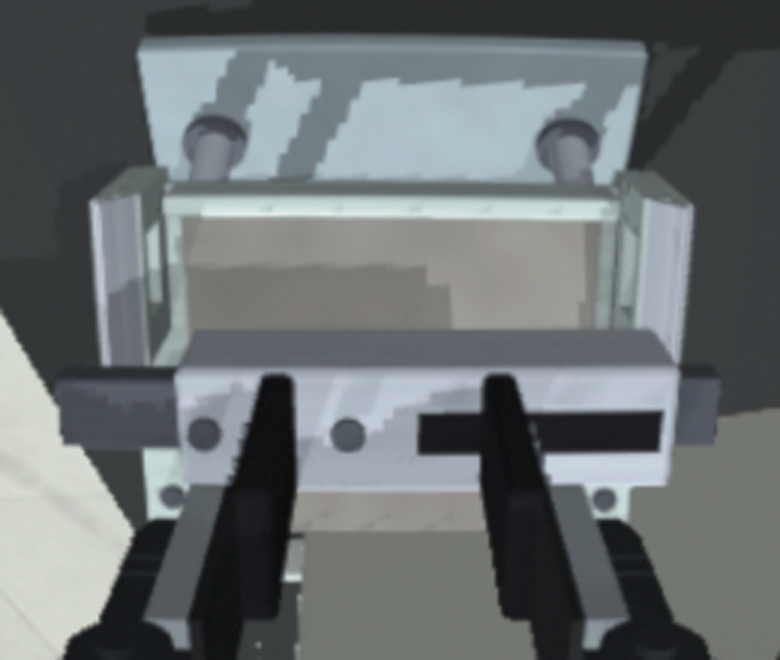

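Run:
```python
from tgt import *
from held import fitheld
w=load('w7.npz');tp=w['tp'];tR=toolR(w['tq'])
P=np.array([(57,370+12),(63,443),(720,368+10),(714,443),(177,367),(679,367),(187,487),(668,485),(195,330),(657,330)])/3+[190,130]-.35
x,r=fitheld(w,P,tp,tR);print('bar in tool',x[:3].round(1),np.degrees(x[3:6]).round(1),x[6].round(1));print(r.round(1).tolist())
# stand: mids
def q(u,v):return np.array([u,v])/3+[190,130]-.35
M=np.array([[-22,64,24],[-22,-64,24],[-10,-64,4],[13,-64,4],[-10,64,4],[13,64,4]],float)
PP=np.array([q(643,203),q(140,200),q(163,222),q(164,306),q(618,222),q(618,306)])
x2,r2=fit([(w,1,M,PP)],x0=(491,-218,60,-8.5));print(x2.round(2),r2.round(1).tolist())
# predicted with current BED
print(((proj(w,M@S.T+BED,1)-PP)).round(1).tolist())
L=np.array([[-12,0,8]]);print((proj(w,L@S.T+BED,1)-q(391,218)).round(1))
```

```text
bar in tool [ 1.8  0.2 32.2] [ 185.7 -293.4   98.6] 7.3
[[0.1, -1.2], [0.7, 1.5], [-0.1, -0.3], [-0.6, 1.2], [-0.3, -0.1], [0.6, -0.6], [-0.4, 1.2], [0.3, 1.1], [0.8, -1.0], [-1.1, -1.3]]
[ 491.09 -220.74   58.88   -8.45] [[-0.8, -1.0], [0.7, -0.4], [-1.1, 1.2], [0.1, -0.4], [1.5, 1.6], [-0.1, -0.1]]
[[-0.3, -2.4], [-0.5, -1.9], [-2.2, -0.1], [-1.0, -1.5], [1.9, 0.3], [0.2, -1.0]]
[[-0.2 -0.3]]
```

Emit:
move_arm([
  [0,0,0,-0.1,0.03,2.0,0.3],
  [0,0,0,-0.1,0.03,4.0,0.3],
  [0,0,0,-0.1,0.03,6.0,0.3],
  [0,0,0,-0.1,0.03,7.0,0.3],
  [0,0,0,-0.1,0.03,7.0,0.3],
])

```text
time_s: 6.55
eef_pos: [494.6, -192.3, 113.4]
ee_rot: [0.167, 0.732, 0.631, -0.197]
force: [0.8, 0.4, -1.4]
grip_width: 0.488
```

Run:
```python
from tgt import *
from rig import capture
s=show([4,0.3,45])
w=capture('wrist');np.savez('w8.npz',**w,tp=s['eef_pos'],tq=s['ee_rot'])
crop(w,190,200,450,380,3,'pics/w8c.png')
w=capture('scene');crop(w,310,150,450,270,5.5,'pics/s8c.png')
```

```text
t 6.55 F [ 0.8  0.4 -1.4] g 0.488 stand xyz of TCP [ 4.1 -0.4 59. ]
(array([0.01, 0.07, 1.4 ]), array([-0.003, -0.001,  0.001]))
```

View pics/w8c.png

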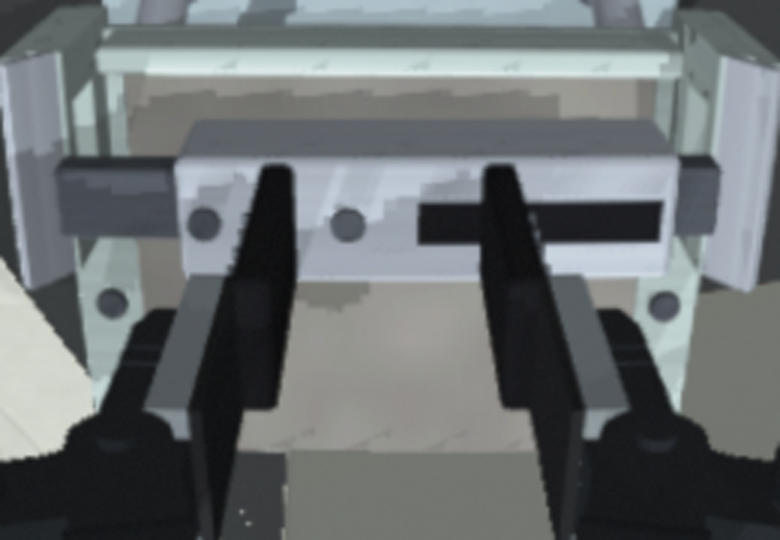

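View pics/s8c.png

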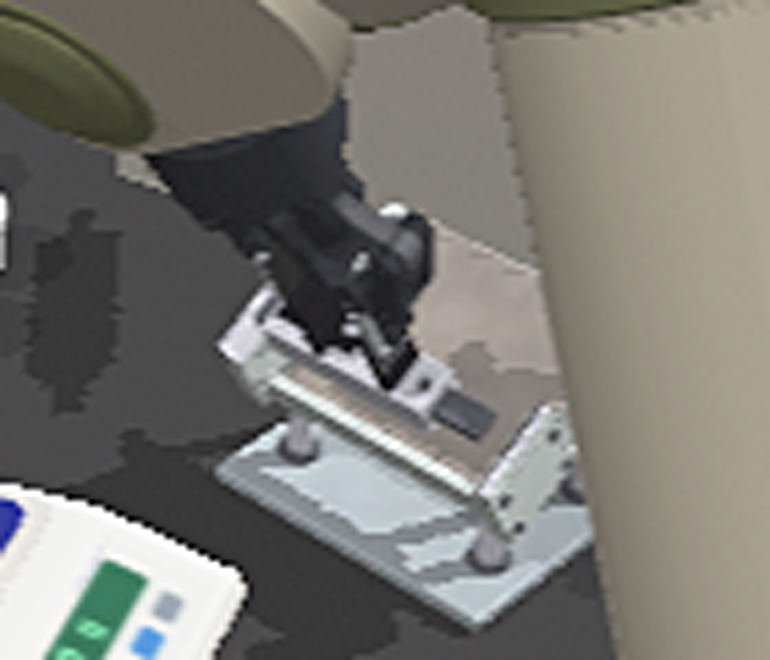

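Emit:
move_arm([
  [0,0,0,0,0.05,0.7,0.3],
  [0,0,0,0,0.05,1.4,0.3],
  [0,0,0,0,0.05,1.8,0.3],
  [0,0,0,0,0.05,1.8,0.3],
])

```text
time_s: 6.98
eef_pos: [494.6, -200.9, 98.9]
ee_rot: [0.168, 0.732, 0.631, -0.196]
force: [-0.8, 0.3, -2.4]
grip_width: 0.486
```

Run:
```python
from tgt import *
from rig import capture
s=show([4,0.3,36])
w=capture('wrist');np.savez('w9.npz',**w,tp=s['eef_pos'],tq=s['ee_rot'])
crop(w,190,200,450,380,3,'pics/w9c.png')
```

```text
t 6.9833 F [-0.8  0.3 -2.4] g 0.486 stand xyz of TCP [ 4.3  0.8 42.2]
(array([ 0.03, -0.05,  0.62]), array([-0.001, -0.001,  0.001]))
```

View pics/w9c.png

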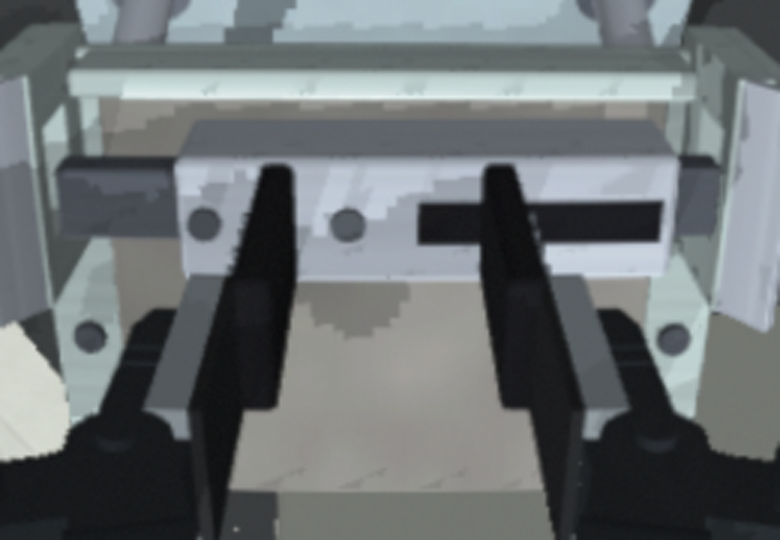

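Emit:
move_arm([
  [0,0,0,0,-0.12,0,0.3],
  [0,0,0,0,-0.12,0.4,0.3],
  [0,0,0,0,-0.12,0.7,0.3],
  [0,0,0,0,-0.12,0.8,0.3],
  [0,0,0,0,-0.12,0.8,0.3],
])

```text
time_s: 7.45
eef_pos: [492.8, -204.7, 92.1]
ee_rot: [0.168, 0.732, 0.631, -0.196]
force: [-0.7, 0.7, -2.0]
grip_width: 0.486
```

Run:
```python
from tgt import *
from rig import capture
s=show([4,0.3,36]);print('F stand',(S.T@s['force']).round(1))
w=capture('wrist');np.savez('w10.npz',**w,tp=s['eef_pos'],tq=s['ee_rot'])
crop(w,190,200,450,380,3,'pics/w10c.png')
```

```text
t 7.45 F [-0.7  0.7 -2. ] g 0.486 stand xyz of TCP [ 4.3 -0.4 34.3]
(array([ 0.03,  0.07, -0.17]), array([-0.001, -0.001,  0.   ]))
F stand [-1.5 -0.8 -1.4]
```

View pics/w10c.png

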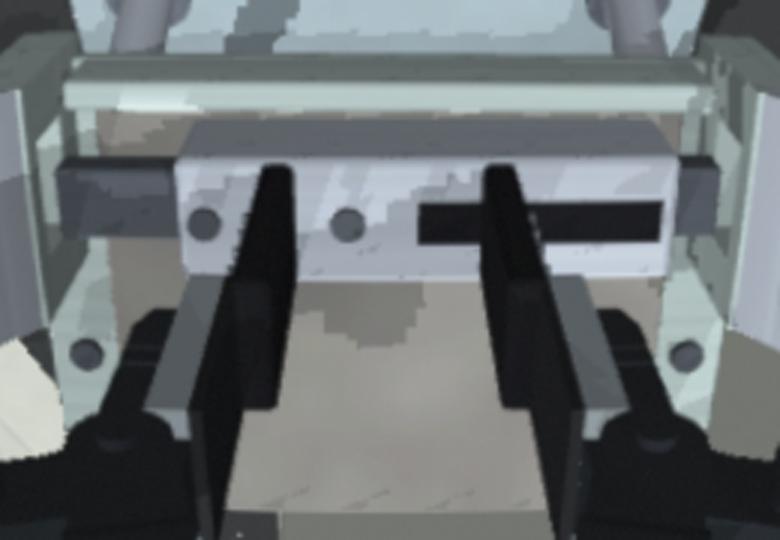

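Emit:
move_arm([
  [0,0,0,0,0,0.15,0.3],
  [0,0,0,0,0,0.3,0.3],
  [0,0,0,0,0,0.4,0.3],
  [0,0,0,0,0,0.4,0.3],
])

```text
time_s: 7.83
eef_pos: [492.5, -206.7, 88.6]
ee_rot: [0.168, 0.732, 0.631, -0.196]
force: [1.0, -0.5, -1.7]
grip_width: 0.485
```

Run:
```python
from tgt import *
s=show([4,0.3,36]);print('F stand',(S.T@s['force']).round(1),(S.T@s['wrist_torque']).round(2))
```

```text
t 7.8333 F [ 1.  -0.5 -1.7] g 0.485 stand xyz of TCP [ 4.3 -0.4 30.3]
(array([ 0.03,  0.06, -0.57]), array([-0.001, -0.001,  0.   ]))
F stand [-0.6  1.1 -1.6] [-0.03  0.48  0.01]
```

Emit:
move_arm([
  [0,0,0,0,0,0.1,0.3],
  [0,0,0,0,0,0.2,0.3],
  [0,0,0,0,0,0.2,0.3],
])

```text
time_s: 8.08
eef_pos: [492.6, -207.3, 87.6]
ee_rot: [0.169, 0.732, 0.631, -0.196]
force: [-2.1, 6.2, 6.4]
grip_width: 0.485
```

Run:
```python
from tgt import *
from rig import capture
s=show([4,0.3,36]);print('F stand',(S.T@s['force']).round(1),(S.T@s['wrist_torque']).round(2))
w=capture('wrist');np.savez('w11.npz',**w,tp=s['eef_pos'],tq=s['ee_rot'])
crop(w,190,200,450,380,3,'pics/w11c.png')
```

```text
t 8.0833 F [-2.1  6.2  6.4] g 0.485 stand xyz of TCP [ 4.3 -0.2 29.1]
(array([ 0.03,  0.05, -0.69]), array([-0.   , -0.001, -0.   ]))
F stand [-1.8 -3.   8.5] [-0.58  0.66 -0.02]
```

View pics/w11c.png

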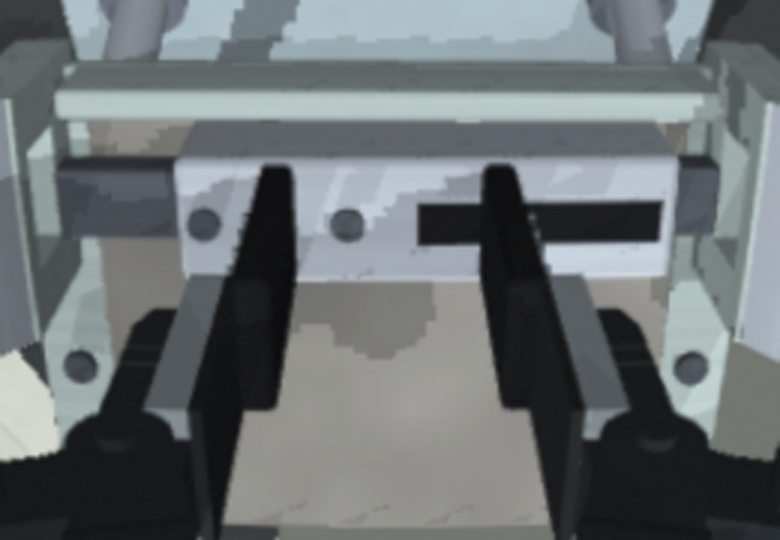

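Emit:
move_arm([
  [0,0,0,0.1,0,0,0.3],
  [0,0,0,0.2,0,0,0.3],
  [0,0,0,0.2,0,0,0.3],
])

```text
time_s: 8.38
eef_pos: [493.0, -205.8, 86.8]
ee_rot: [0.169, 0.732, 0.631, -0.196]
force: [-0.6, -1.5, 1.1]
grip_width: 0.488
```

Run:
```python
from tgt import *
s=show([4,0.3,36]);print('F stand',(S.T@s['force']).round(1),(S.T@s['wrist_torque']).round(2))
```

```text
t 8.3833 F [-0.6 -1.5  1.1] g 0.488 stand xyz of TCP [ 2.6 -0.  29.2]
(array([-0.14,  0.03, -0.68]), array([ 0., -0., -0.]))
F stand [ 1.9 -0.3  0.2] [-0.07 -0.09 -0.13]
```

Emit:
move_arm([
  [0,0,0,0.1,0,0.05,0.3],
  [0,0,0,0.2,0,0.1,0.3],
  [0,0,0,0.25,0,0.1,0.3],
])

```text
time_s: 8.63
eef_pos: [493.3, -204.9, 86.3]
ee_rot: [0.17, 0.732, 0.63, -0.197]
force: [-5.0, 0.7, 12.9]
grip_width: 0.484
```

Run:
```python
from tgt import *
from rig import capture
s=show([4,0.3,36]);print('F stand',(S.T@s['force']).round(1),(S.T@s['wrist_torque']).round(2))
w=capture('wrist');np.savez('w12.npz',**w,tp=s['eef_pos'],tq=s['ee_rot'])
crop(w,190,200,450,380,3,'pics/w12c.png')
```

```text
t 8.6333 F [-5.   0.7 12.9] g 0.484 stand xyz of TCP [ 1.5  0.1 29.2]
(array([-0.25,  0.02, -0.67]), array([ 0.   ,  0.003, -0.001]))
F stand [ 6.4 -5.1 11.1] [-1.06 -1.08 -0.14]
```

View pics/w12c.png

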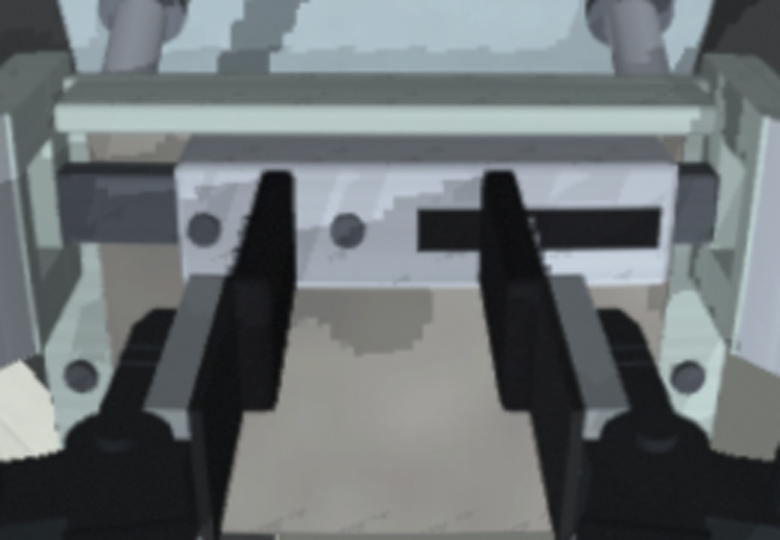

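Emit:
move_arm([
  [0,0,0,0,0,0,0.3],
  [0,0,0,0.1,0,0,0.3],
  [0,0,0,0.2,0,0,0.3],
  [0,0,0,0.2,0,0,0.3],
])

```text
time_s: 9.02
eef_pos: [493.5, -203.9, 86.1]
ee_rot: [0.171, 0.732, 0.63, -0.198]
force: [-4.5, -5.2, 6.8]
grip_width: 0.492
```

Run:
```python
from tgt import *
from rig import capture
s=show([4,0.3,36]);print('F stand',(S.T@s['force']).round(1),(S.T@s['wrist_torque']).round(2))
w=capture('wrist');np.savez('w13.npz',**w,tp=s['eef_pos'],tq=s['ee_rot'])
crop(w,190,200,450,380,3,'pics/w13c.png')
```

```text
t 9.0167 F [-4.5 -5.2  6.8] g 0.492 stand xyz of TCP [ 0.6  0.2 29.5]
(array([-0.34,  0.01, -0.64]), array([ 0.   ,  0.005, -0.001]))
F stand [ 8.5 -3.7  3. ] [-0.61 -1.44 -0.19]
```

View pics/w13c.png

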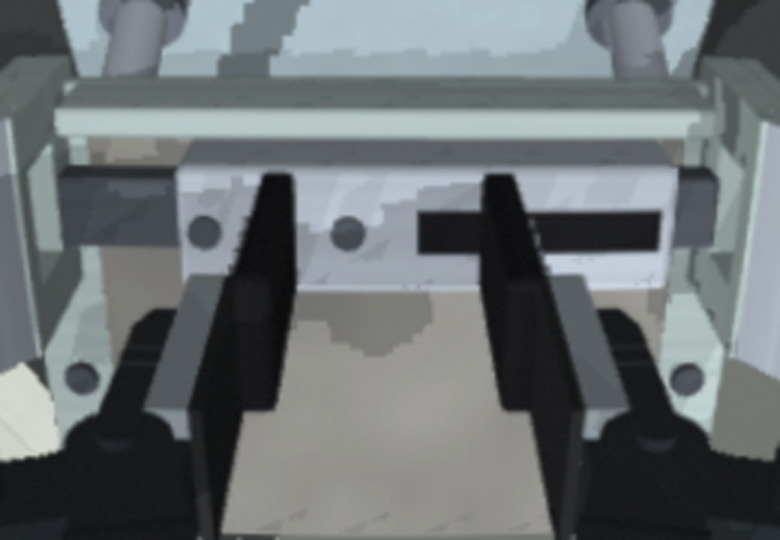

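```bash
cat > held2.py <<'E'
from tgt import *
import held
def go(f,P,init=(0,0,30,0,0,0,7.6)):
    w=load(f);tp=w['tp'];tR=toolR(w['tq']);M=held.M;ish=held.ish
    def model(p):
        m=M.copy();m[:,1]+=ish*7.6
        b=m@(held.R0@Ro.from_rotvec(p[3:6]).as_matrix()).T+p[:3]
        return proj(w,b@tR.T+tp,1)
    P=np.array(P,float)/3+[190,200]-.35;ok=~np.isnan(P[:,0])
    fn=lambda p:(model(p)-P)[ok].ravel()
    r=held.least_squares(fn,init[:6],loss='soft_l1');x=r.x
    Rb=tR@held.R0@Ro.from_rotvec(x[3:6]).as_matrix();pb=tR@x[:3]+tp
    print(f,'in tool',x[:3].round(1),np.degrees(x[3:6]).round(1),'| in stand',(S.T@(pb-BED)).round(1),np.degrees(Ro.from_matrix(S.T@Rb).as_rotvec()).round(1));print(fn(x).reshape(-1,2).round(1).tolist())
E
python3 - <<'E'
from held2 import *
n=np.nan
#order tips L top(-7),L(7),R(-7),R(7), housing(-12,-44,22),(-12,44,22),(12,-44),(12,44),(-12,-44,0),(-12,44,0)
go('w10.npz',[(57,167),(63,237),(719,166),(714,234),(177,158),(679,158),(187,279),(668,277),(196,121),(657,121)])
go('w11.npz',[(57,167),(63,237),(719,166),(714,234),(176,158),(678,158),(187,279),(667,278),(196,122),(657,122)])
go('w12.npz',[(58,173),(64,242),(717,173),(712,240),(176,165),(677,164),(187,286),(666,284),(n,n),(n,n)])
go('w13.npz',[(58,177),(64,246),(717,176),(712,244),(177,168),(677,167),(187,290),(666,288),(n,n),(n,n)])
E
```

```text
w10.npz in tool [ 1.6  0.1 32.2] [ 0.9 -1.4  0.4] | in stand [ 2.7 -0.3  2.1] [ 0.9 -1.4  0.4]
[[-0.1, 0.5], [0.6, 0.2], [-0.1, 0.4], [-0.8, 1.1], [-0.2, -0.5], [0.5, -1.0], [-0.3, 0.5], [0.5, 0.6], [0.7, -1.0], [-0.9, -1.4]]
w11.npz in tool [ 1.5  0.  32.2] [ 1.4 -1.6  0.6] | in stand [ 2.8 -0.2 -3.1] [ 1.3 -1.6  0.6]
[[-0.0, 0.5], [0.6, 0.2], [-0.2, 0.5], [-0.8, 1.3], [-0.2, -0.5], [0.6, -1.0], [-0.5, 0.5], [0.6, 0.4], [0.7, -1.2], [-0.9, -1.6]]
w12.npz in tool [ 1.1 -0.1 32.6] [1.2 1.3 0.6] | in stand [ 0.5  0.1 -3.4] [1.2 1.1 0.6]
[[-0.3, 0.4], [0.7, -0.1], [0.1, 0.0], [-0.9, 0.4], [-0.2, -0.0], [0.6, -0.3], [-0.1, -0.2], [0.2, -0.1]]
w13.npz in tool [ 0.2 -0.1 32.4] [1.  0.3 0.5] | in stand [ 0.6  0.1 -2.9] [1.  0.  0.5]
[[-0.3, 0.3], [0.6, -0.1], [-0.0, 0.2], [-0.9, 0.4], [-0.3, -0.0], [0.6, -0.3], [-0.1, -0.2], [0.3, -0.2]]
```

Run:
```python
from tgt import *
w=load('w13.npz')
for z0 in(0,-1.5,-3):
    L=np.array([[-12,0,8+z0],[-12,0,22+z0],[12,0,22+z0]],float)
    print(z0,((proj(w,L@S.T+BED,1)-[190,200]+.35)*3).round(1).tolist())
```

```text
0 [[386.3, 142.0], [386.4, 171.1], [386.5, 295.8]]
-1.5 [[386.3, 139.1], [386.4, 167.8], [386.5, 291.8]]
-3 [[386.2, 136.3], [386.4, 164.5], [386.5, 287.9]]
```

Emit:
move_arm([
  [0,0,0,0.1,0,0.1,0.5],
  [0,0,0,0.12,0,0.2,0.58],
  [0,0,0,0.12,0,0.3,0.65],
  [0,0,0,0.12,0,0.4,0.71],
  [0,0,0,0.12,0,0.45,0.76],
], grip_force=20)

```text
time_s: 9.48
eef_pos: [492.9, -204.9, 81.1]
ee_rot: [0.17, 0.732, 0.63, -0.198]
force: [0.8, 0.6, 0.4]
grip_width: 0.761
```

Run:
```python
from tgt import *
from rig import capture
s=show([4,0.3,36]);print('F stand',(S.T@s['force']).round(1),(S.T@s['wrist_torque']).round(2))
w=capture('wrist');np.savez('w14.npz',**w,tp=s['eef_pos'],tq=s['ee_rot'])
crop(w,190,200,450,380,3,'pics/w14c.png')
```

```text
t 9.4833 F [0.8 0.6 0.4] g 0.761 stand xyz of TCP [-1.  -0.2 24.7]
(array([-0.5 ,  0.05, -1.13]), array([-0.001,  0.004, -0.001]))
F stand [-0.4  0.7  0.7] [-0.01  0.26  0.06]
```

View pics/w14c.png

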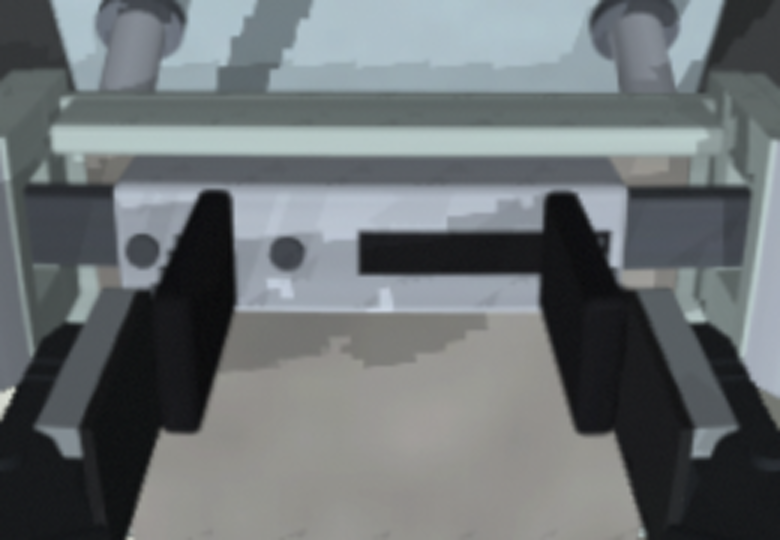

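Emit:
move_arm([
  [0,0,0,0,0,0,0.86],
  [0,0,0,0,0,-0.2,1],
  [0,0,0,0,0,-2.0,1],
  [0,0,0,0,0,-5.0,1],
  [0,0,0,0,0,-5.0,1],
])

```text
time_s: 9.95
eef_pos: [498.4, -178.9, 128.0]
ee_rot: [0.172, 0.732, 0.63, -0.196]
force: [0.3, -0.8, 0.3]
grip_width: 1.002
```

Run:
```python
from tgt import *
from rig import capture
s=show([4,0.3,36])
w=capture('wrist');np.savez('w15.npz',**w,tp=s['eef_pos'],tq=s['ee_rot'])
crop(w,190,170,450,350,3,'pics/w15c.png')
```

```text
t 9.95 F [ 0.3 -0.8  0.3] g 1.002 stand xyz of TCP [-0.5  1.4 78.6]
(array([-0.43, -0.12,  4.26]), array([ 0.004,  0.005, -0.002]))
```

View pics/w15c.png

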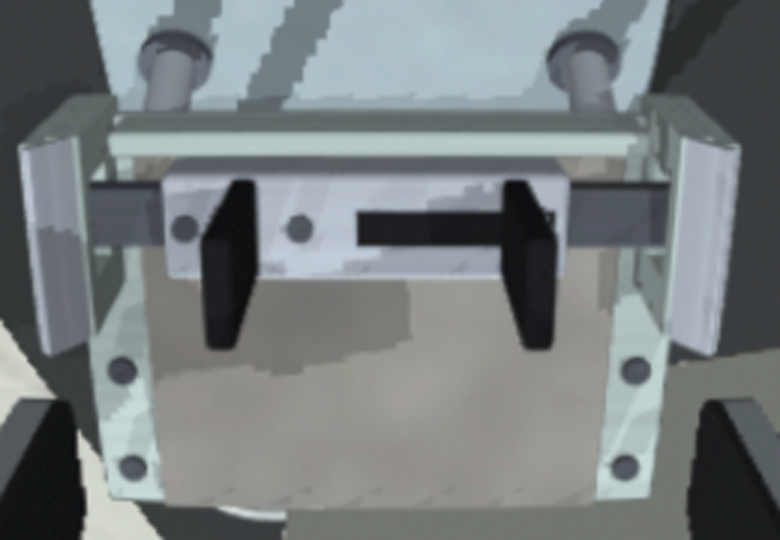

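Run:
```python
from tgt import *
from scipy.optimize import least_squares
w=load('w15.npz')
def q(a):return np.array(a,float)/3+[190,170]-.35
Ms=np.array([[-22,64,24],[25,64,24],[-22,-64,24],[25,-64,24],[88,-58,0],[88,58,0]],float)
Ps=q([(676,138),(667,335),(78,140),(93,335),(163,508),(595,502)])
x,r=fit([(w,1,Ms,Ps)],x0=(491,-218,60,-8.5));print(x.round(2),r.round(1).tolist())
h=-2.4
Mb=np.array([[-12,-44+h,22],[-12,44+h,22],[12,-44+h,22],[12,44+h,22],[11,-31,64],[11,31,64],[11,-25,64],[11,25,64]])
Pb=q([(163,177),(569,177),(169,278),(563,278),(206,348),(553,348),(235,348),(526,348)])
for name,B,Y in(('BED',BED,YAW),('fit',x[:3],x[3])):
    Sx=standR(np.radians(Y))
    def f(p):
        b=Mb@Ro.from_rotvec(p[3:6]).as_matrix().T+p[:3];return (proj(w,b@Sx.T+B,1)-Pb).ravel()
    rr=least_squares(f,np.zeros(6),loss='soft_l1');print(name,rr.x[:3].round(1),np.degrees(rr.x[3:]).round(1),f(rr.x).reshape(-1,2).round(1).tolist())
    # home prediction
    print(f(np.zeros(6)).reshape(-1,2).round(1).tolist())
```

```text
[ 490.65 -218.66   59.42   -8.5 ] [[0.6, -0.7], [-2.4, 0.2], [-0.5, -0.7], [1.1, 0.8], [0.5, -0.3], [-0.3, 1.2]]
BED [ 1.3 -0.7 -0.2] [-0.7 -4.9 -0.5] [[-0.6, -0.9], [0.7, -0.8], [-0.9, 0.9], [1.0, 1.0], [1.3, -0.0], [-1.5, -0.1], [2.4, 0.1], [-3.3, -0.0]]
[[-0.2, 0.9], [1.7, 0.4], [0.3, 1.7], [1.7, 1.2], [2.0, 6.5], [-1.9, 6.1], [3.1, 6.6], [-3.6, 6.3]]
fit [ 1.1 -0.3  0.8] [-0.7 -4.9 -0.5] [[-0.6, -0.9], [0.7, -0.8], [-0.9, 0.9], [1.0, 1.0], [1.2, -0.0], [-1.5, -0.1], [2.4, 0.1], [-3.3, -0.0]]
[[-0.6, 0.7], [0.8, 0.2], [-0.1, 1.4], [0.8, 1.0], [1.5, 6.0], [-3.0, 5.7], [2.5, 6.2], [-4.6, 5.8]]
```

Run:
```python
from h import *
w=load('w15.npz')
crop(w,230,200,390,300,5,'pics/w15d.png')
```

View pics/w15d.png

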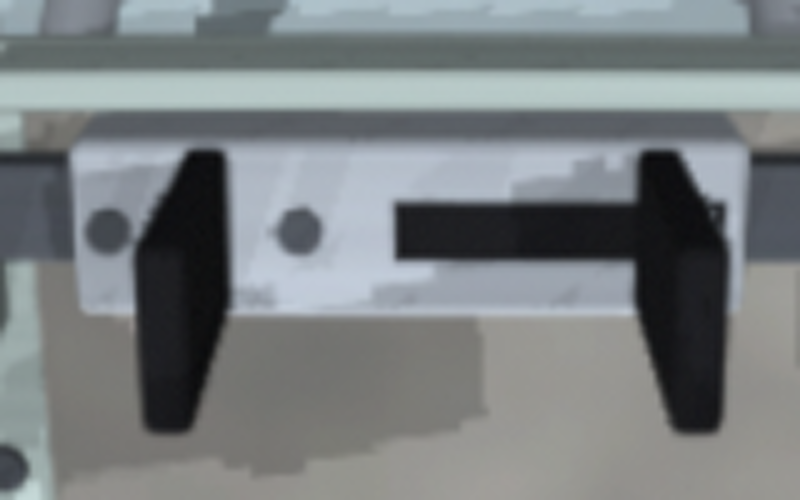

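Run:
```python
from tgt import *
from rig import capture
s=show([0,0,150]);print(rel(s,BED+S@[-120,0,110],TR),rel(s,BED+S@[-60,0,150],TR))
c=capture('scene');crop(c,330,160,450,260,6.6,'pics/s15.png');np.savez('s15.npz',**c)
```

```text
t 10.0 F [-0.   0.4 -0.3] g 0.998 stand xyz of TCP [-0.9  0.7 76.6]
(array([-0.13, -0.06, -7.34]), array([ 0.002,  0.005, -0.001]))
(array([11.89, -0.08, -3.4 ]), array([ 0.002,  0.005, -0.001])) (array([ 5.87, -0.06, -7.37]), array([ 0.002,  0.005, -0.001]))
```

View pics/s15.png

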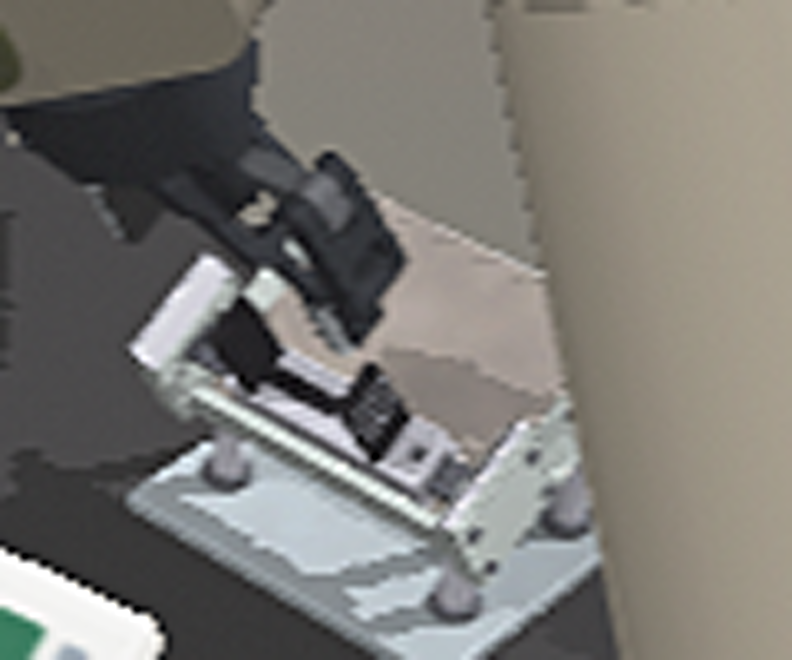

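Emit:
move_arm([
  [0,0.003,0,0,-0.05,-1,0.58],
  [0,0.005,0,0,-0.05,-1,0.58],
  [0,0.005,0,0,-0.05,-1,0.58],
  [0,0.005,0,0,-0.05,-1,0.58],
], grip_force=20)

```text
time_s: 10.38
eef_pos: [496.8, -174.8, 132.8]
ee_rot: [0.168, 0.732, 0.63, -0.196]
force: [-0.5, 0.1, -1.4]
grip_width: 0.58
```

Run:
```python
from tgt import *
from rig import capture
s=show([0,0,70])
w=capture('wrist');np.savez('w16.npz',**w,tp=s['eef_pos'],tq=s['ee_rot'])
crop(w,190,170,450,350,3,'pics/w16c.png')
```

```text
t 10.3833 F [-0.5  0.1 -1.4] g 0.58 stand xyz of TCP [-1.4 -0.8 84.7]
(array([-0.14,  0.08,  1.47]), array([-0.001, -0.001, -0.   ]))
```

View pics/w16c.png

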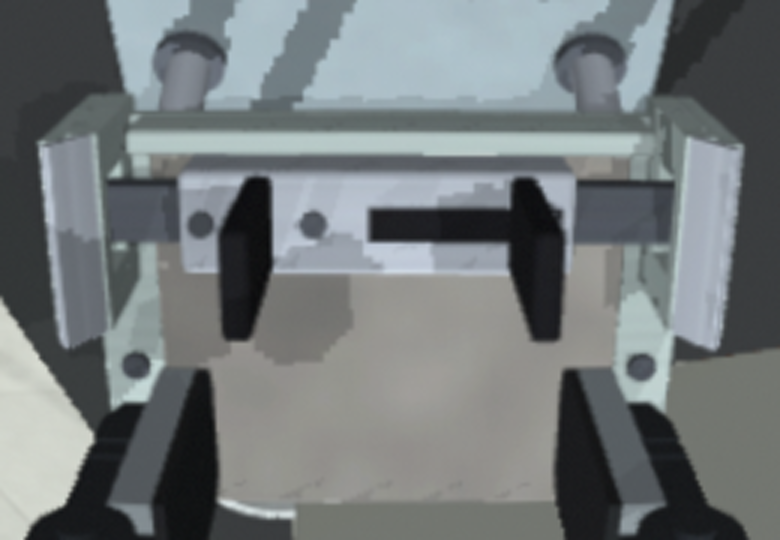

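Emit:
move_arm([
  [0,0,0,-0.14,0.08,0.5,0.58],
  [0,0,0,-0.14,0.08,0.9,0.58],
  [0,0,0,-0.14,0.08,1.2,0.58],
  [0,0,0,-0.14,0.08,1.2,0.58],
])

```text
time_s: 10.77
eef_pos: [496.0, -182.3, 122.1]
ee_rot: [0.168, 0.732, 0.63, -0.196]
force: [0.7, -0.2, -0.6]
grip_width: 0.579
```

Run:
```python
from tgt import *
from rig import capture
s=show([0,0,70]);print((S.T@s['force']).round(1))
w=capture('wrist');np.savez('w17.npz',**w,tp=s['eef_pos'],tq=s['ee_rot'])
crop(w,190,170,450,350,3,'pics/w17c.png')
```

```text
t 10.7667 F [ 0.7 -0.2 -0.6] g 0.579 stand xyz of TCP [-0.2 -0.5 71.6]
(array([-0.02,  0.05,  0.16]), array([-0.003, -0.001, -0.   ]))
[-0.3  0.7 -0.6]
```

View pics/w17c.png

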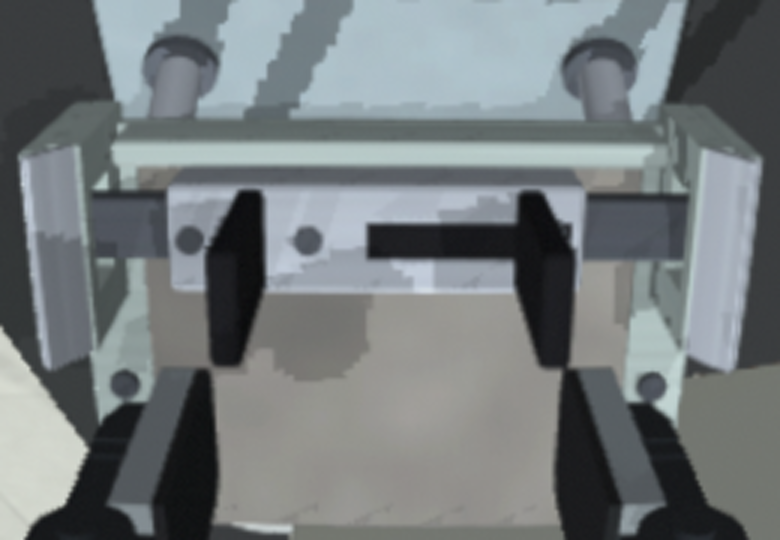

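Run:
```python
from tgt import *
w=load('w17.npz');tp=w['tp'];tR=toolR(w['tq'])
for z in(5,0,-5,-10,-15):
    print(z,((proj(w,np.array([[11,-25,z],[11,-38,z],[11,25,z]])@tR.T+tp,1)-[190,170]+.35)*3).round().tolist())
```

```text
5 [[239.0, 275.0], [164.0, 275.0], [536.0, 275.0]]
0 [[236.0, 287.0], [159.0, 286.0], [539.0, 287.0]]
-5 [[232.0, 299.0], [153.0, 298.0], [543.0, 299.0]]
-10 [[228.0, 312.0], [147.0, 311.0], [548.0, 312.0]]
-15 [[224.0, 326.0], [141.0, 324.0], [552.0, 325.0]]
```

Emit:
move_arm([
  [0,0,0,0,0.05,0.2,0.58],
  [0,0,0,0,0.05,0.4,0.58],
  [0,0,0,0,0.05,0.6,0.58],
  [0,0,0,0,0.05,0.6,0.58],
])

```text
time_s: 11.15
eef_pos: [496.1, -185.4, 117.0]
ee_rot: [0.168, 0.732, 0.63, -0.196]
force: [-0.0, 0.2, 0.6]
grip_width: 0.582
```

Run:
```python
from tgt import *
s=show([0,0,70]);print((S.T@s['force']).round(1))
crop(load('w6.npz'),235,245,375,345,5.6,'pics/w6d.png')
```

```text
t 11.15 F [-0.   0.2  0.6] g 0.582 stand xyz of TCP [-0.2 -0.  65.7]
(array([-0.02, -0.  , -0.43]), array([-0.003, -0.001,  0.   ]))
[ 0.2 -0.1  0.6]
```

View pics/w6d.png

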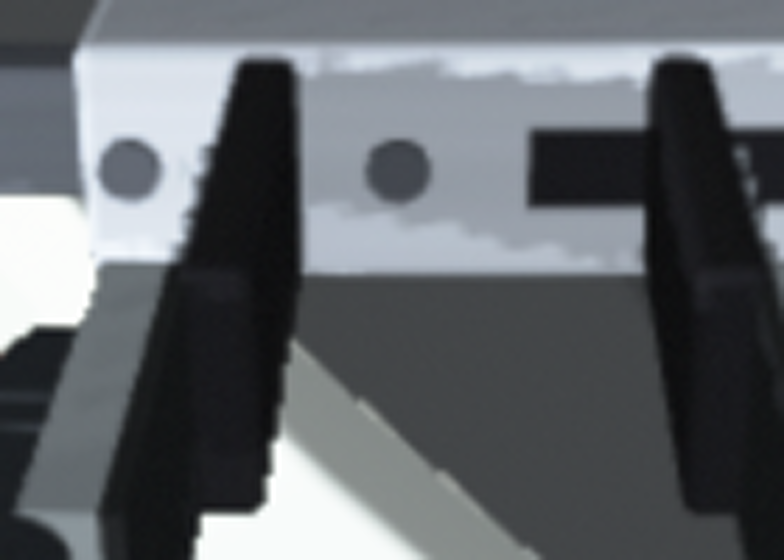

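Emit:
move_arm([
  [0,0,0,0,0,0.2,0.58],
  [0,0,0,0,0,0.4,0.58],
  [0,0,0,0,0,0.5,0.58],
  [0,0,0,0,0,0.5,0.58],
])

```text
time_s: 11.48
eef_pos: [495.6, -187.9, 112.4]
ee_rot: [0.167, 0.732, 0.63, -0.197]
force: [0.0, -0.3, 0.1]
grip_width: 0.583
```

Run:
```python
from tgt import *
from rig import capture
s=show([0,0,70]);print((S.T@s['force']).round(1))
w=capture('wrist');np.savez('w18.npz',**w,tp=s['eef_pos'],tq=s['ee_rot'])
crop(w,190,190,450,370,3,'pics/w18c.png')
```

```text
t 11.4833 F [ 0.  -0.3  0.1] g 0.583 stand xyz of TCP [-0.3 -0.1 60.4]
(array([-0.02,  0.01, -0.96]), array([-0.003, -0.001,  0.   ]))
[ 0.2  0.1 -0.1]
```

View pics/w18c.png

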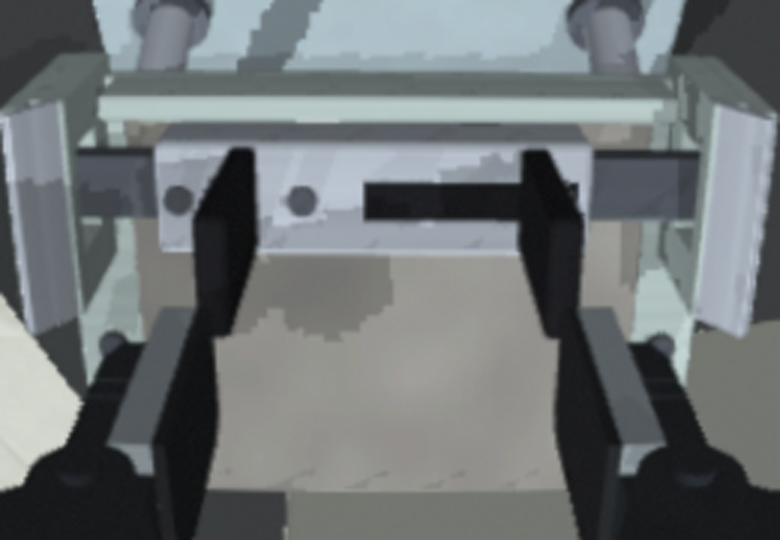

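Emit:
move_arm([
  [0,0,0,0,0,0.2,0.58],
  [0,0,0,0,0,0.4,0.58],
  [0,0,0,0,0,0.4,0.58],
])

```text
time_s: 11.78
eef_pos: [495.2, -190.0, 108.7]
ee_rot: [0.167, 0.732, 0.63, -0.197]
force: [-1.3, -0.3, -0.1]
grip_width: 0.576
```

Run:
```python
from tgt import *
s=show([0,0,70]);print((S.T@s['force']).round(1))
```

```text
t 11.7833 F [-1.3 -0.3 -0.1] g 0.576 stand xyz of TCP [-0.3 -0.2 56.2]
(array([-0.03,  0.02, -1.38]), array([-0.003, -0.001,  0.   ]))
[ 0.3 -1.2 -0.3]
```

Emit:
move_arm([
  [0,0,0,0,0,0.2,0.58],
  [0,0,0,0,0,0.4,0.58],
  [0,0,0,0,0,0.4,0.58],
])

```text
time_s: 12.03
eef_pos: [494.6, -192.0, 104.8]
ee_rot: [0.167, 0.732, 0.63, -0.197]
force: [-0.3, -0.0, 0.7]
grip_width: 0.579
```

Run:
```python
from tgt import *
from rig import capture
s=show([0,0,70]);print((S.T@s['force']).round(1))
w=capture('wrist');np.savez('w19.npz',**w,tp=s['eef_pos'],tq=s['ee_rot'])
crop(w,190,190,450,370,3,'pics/w19c.png')
```

```text
t 12.0333 F [-0.3 -0.   0.7] g 0.579 stand xyz of TCP [-0.4 -0.4 51.7]
(array([-0.04,  0.04, -1.83]), array([-0.004, -0.001,  0.   ]))
[ 0.4 -0.3  0.6]
```

View pics/w19c.png

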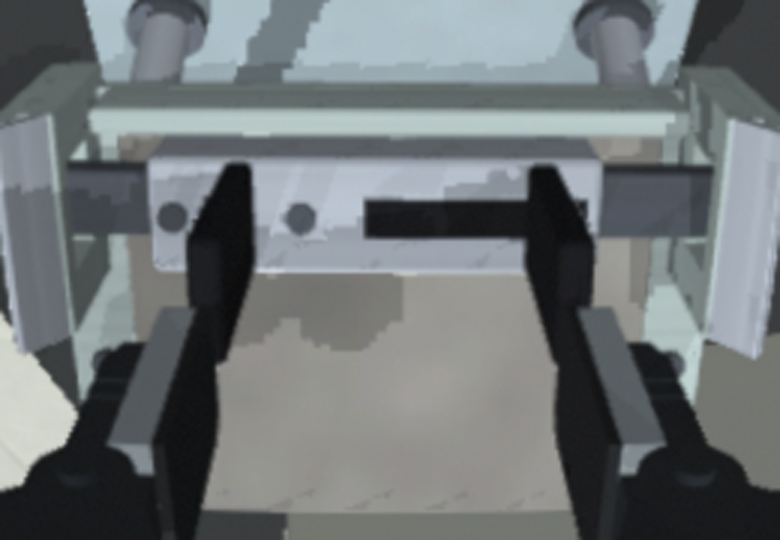

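Emit:
move_arm([
  [0,0,0,0,0,0.2,0.58],
  [0,0,0,0,0,0.4,0.58],
  [0,0,0,0,0,0.4,0.58],
])

```text
time_s: 12.33
eef_pos: [494.2, -194.0, 101.1]
ee_rot: [0.167, 0.732, 0.63, -0.197]
force: [-0.8, -0.4, -0.1]
grip_width: 0.58
```

Emit:
move_arm([
  [0,0,0,0,0,0.2,0.58],
  [0,0,0,0,0,0.3,0.58],
  [0,0,0,0,0,0.3,0.58],
])

```text
time_s: 12.58
eef_pos: [493.8, -195.6, 98.3]
ee_rot: [0.167, 0.732, 0.63, -0.197]
force: [-0.2, 0.5, -0.4]
grip_width: 0.58
```

Run:
```python
from tgt import *
from rig import capture
s=show([0,0,70]);print((S.T@s['force']).round(1))
w=capture('wrist');np.savez('w20.npz',**w,tp=s['eef_pos'],tq=s['ee_rot'])
crop(w,190,190,450,370,3,'pics/w20c.png')
```

```text
t 12.5833 F [-0.2  0.5 -0.4] g 0.58 stand xyz of TCP [-0.5 -0.7 44.3]
(array([-0.05,  0.06, -2.57]), array([-0.005, -0.002,  0.   ]))
[-0.6 -0.2 -0.1]
```

View pics/w20c.png

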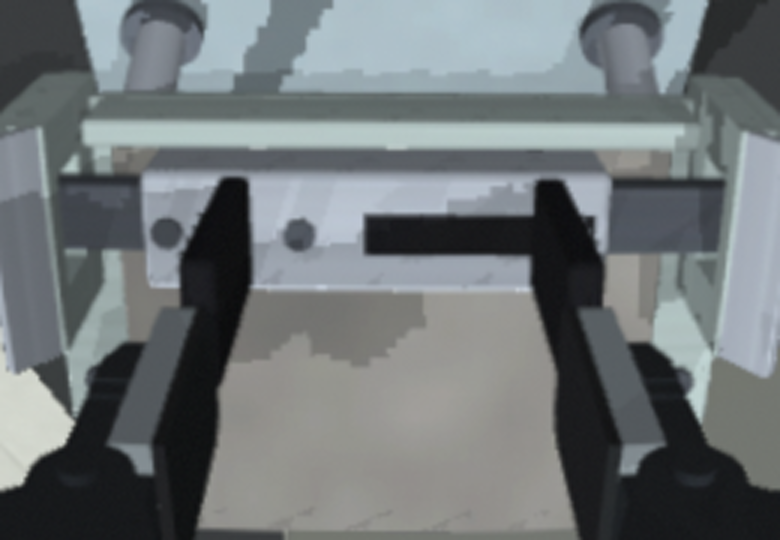

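Emit:
move_arm([
  [0,0,0,-0.05,0.05,0.2,0.58],
  [0,0,0,-0.05,0.05,0.4,0.58],
  [0,0,0,-0.05,0.05,0.5,0.58],
  [0,0,0,-0.05,0.05,0.5,0.58],
])

```text
time_s: 12.97
eef_pos: [493.8, -198.6, 94.1]
ee_rot: [0.167, 0.732, 0.63, -0.197]
force: [0.4, -0.5, 0.7]
grip_width: 0.581
```

Emit:
move_arm([
  [0,0,0,0,0,0.15,0.58],
  [0,0,0,0,0,0.3,0.58],
  [0,0,0,0,0,0.3,0.58],
])

```text
time_s: 13.22
eef_pos: [493.9, -200.3, 92.0]
ee_rot: [0.167, 0.732, 0.63, -0.197]
force: [-0.1, 2.4, 4.1]
grip_width: 0.584
```

Run:
```python
from tgt import *
from rig import capture
s=show([0,0,70]);print((S.T@s['force']).round(1))
w=capture('wrist');np.savez('w21.npz',**w,tp=s['eef_pos'],tq=s['ee_rot'])
crop(w,190,190,450,370,3,'pics/w21c.png')
```

```text
t 13.2167 F [-0.1  2.4  4.1] g 0.584 stand xyz of TCP [ 0.4  0.  36.5]
(array([ 0.04, -0.01, -3.35]), array([-0.004, -0.001,  0.   ]))
[ 0.  -0.4  4.7]
```

View pics/w21c.png

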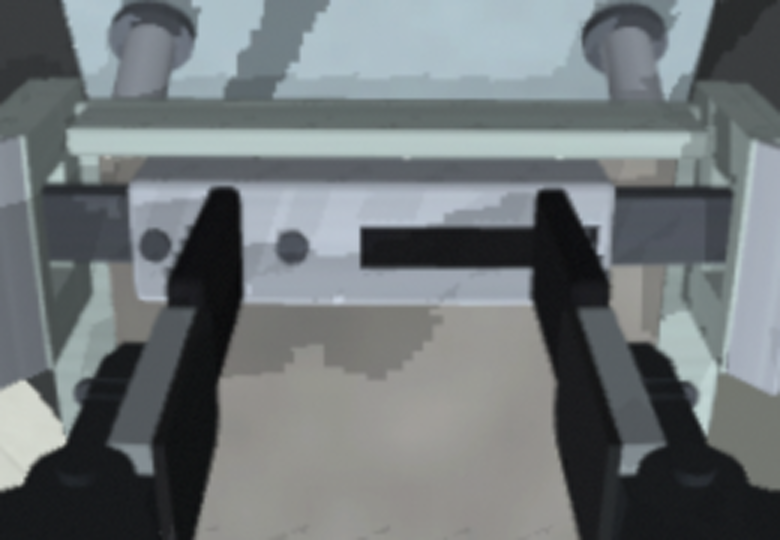

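Emit:
move_arm([
  [0,0,0,0.05,0,0.1,0.58],
  [0,0,0,0.08,0,0.22,0.58],
  [0,0,0,0.08,0,0.22,0.58],
])

```text
time_s: 13.52
eef_pos: [493.9, -200.8, 91.8]
ee_rot: [0.168, 0.732, 0.63, -0.198]
force: [-6.2, 7.9, 19.4]
grip_width: 0.582
```

Run:
```python
from tgt import *
from rig import capture
s=show([0,0,70]);print((S.T@s['force']).round(1),(S.T@s['wrist_torque']).round(2))
w=capture('wrist');np.savez('w22.npz',**w,tp=s['eef_pos'],tq=s['ee_rot'])
crop(w,190,190,450,370,3,'pics/w22c.png')
```

```text
t 13.5167 F [-6.2  7.9 19.4] g 0.582 stand xyz of TCP [ 0.7  0.2 36.1]
(array([ 0.07, -0.03, -3.39]), array([-0.003,  0.001, -0.001]))
[ 3.7 -7.3 20.2] [-1.37 -0.53  0.07]
```

View pics/w22c.png

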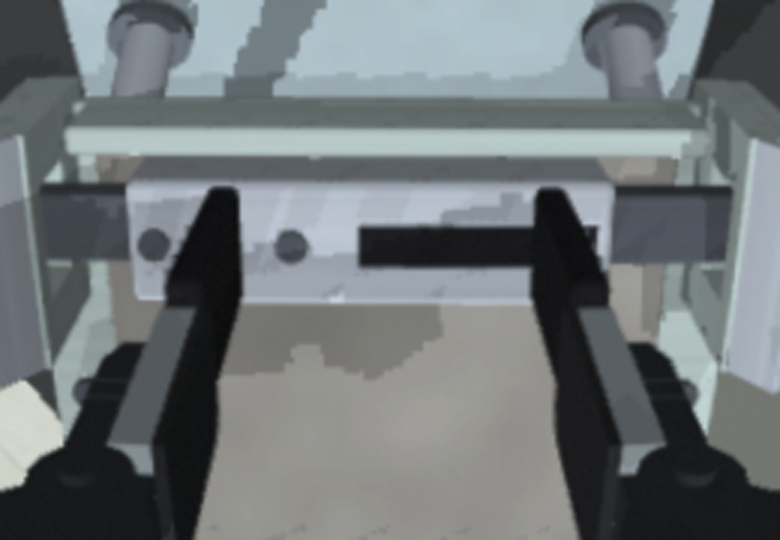

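Run:
```python
from tgt import *
w=load('w22.npz')
for x in(0,1):
  for z0 in(0,-2):
    L=np.array([[-12,0,8+z0],[-12+x,0,22+z0],[12+x,0,22+z0],[1.5-7+x,-64,15+z0],[-5.5+x,64,15+z0]],float)
    print(x,z0,((proj(w,L@S.T+BED,1)-[190,190]+.35)*3).round(1).tolist())
```

```text
0 0 [[386.8, 159.8], [386.7, 186.8], [386.8, 308.8], [47.8, 203.9], [726.2, 204.0]]
0 -2 [[386.8, 156.2], [386.7, 182.8], [386.8, 303.8], [50.7, 200.0], [723.3, 200.1]]
1 0 [[386.8, 159.8], [386.7, 192.2], [386.8, 313.6], [48.3, 208.8], [725.6, 208.9]]
1 -2 [[386.8, 156.2], [386.7, 188.0], [386.8, 308.6], [51.2, 204.9], [722.7, 204.9]]
```

Emit:
move_arm([
  [0,0,0,0,0,-0.5,0.58],
  [0,0,0,0,0,-3,0.58],
  [0,0,0,0,0,-7,0.58],
  [0,0,0,0,0,-10,0.8],
  [0,0,0,0,0,-12,1],
])

```text
time_s: 13.98
eef_pos: [504.0, -140.2, 198.3]
ee_rot: [0.169, 0.732, 0.63, -0.196]
force: [0.8, -0.1, 0.2]
grip_width: 0.843
```

Emit:
move_arm([
  [0,0,0,0,0,0,1],
  [0,0,0,0,0,0,1],
])

```text
time_s: 14.15
eef_pos: [504.3, -140.0, 198.6]
ee_rot: [0.17, 0.732, 0.63, -0.196]
force: [-0.5, -0.7, -0.2]
grip_width: 0.996
```

Run:
```python
from tgt import *
from rig import capture
s=show([0,0,110]);print(s['force'])
w=capture('wrist');np.savez('w23.npz',**w,tp=s['eef_pos'],tq=s['ee_rot'])
crop(w,220,130,420,280,4,'pics/w23c.png')
c=capture('scene');crop(c,330,160,450,260,6.6,'pics/s23.png')
c=capture('top');cv2.imwrite('pics/t23.png',c['frame'][:,:,::-1])
```

```text
t 14.15 F [-0.5 -0.7 -0.2] g 0.996 stand xyz of TCP [  0.8   1.4 159.4]
(array([ 0.08, -0.15,  4.94]), array([ 0.002,  0.001, -0.001]))
[-0.46080691 -0.7013343  -0.2016908 ]
```

View pics/w23c.png

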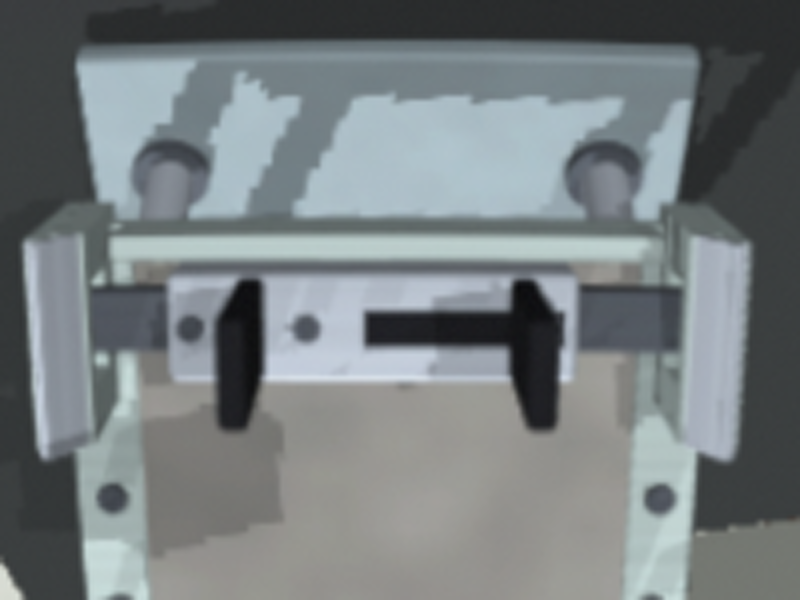

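View pics/s23.png

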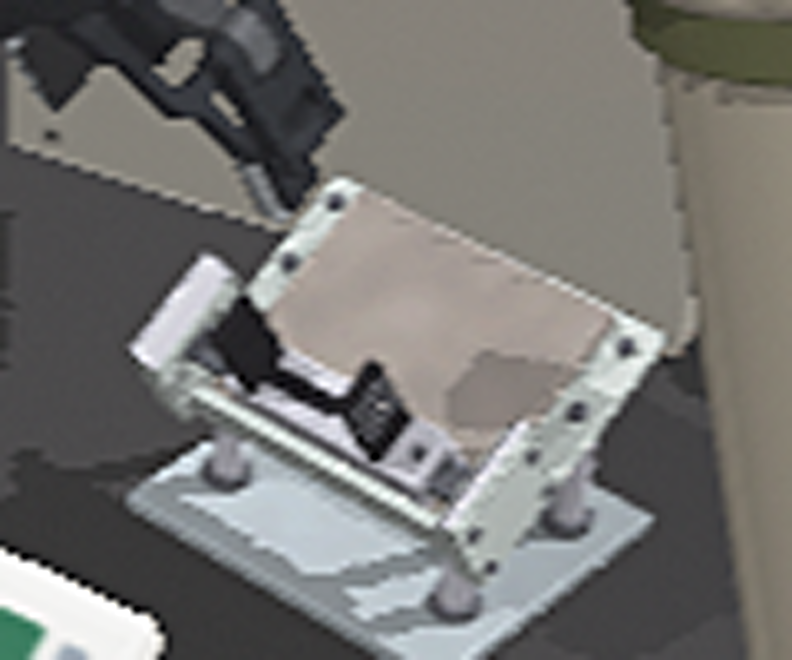

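View pics/t23.png

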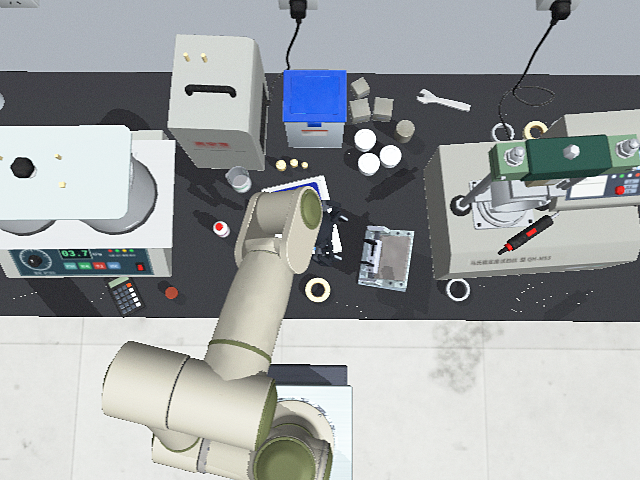

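Run:
```python
from rig import ctrl,job
s=ctrl.sense();print(s['time_s'],abs(s['dq']).max(),s['force']);print(job.finish_job())
```

```text
14.3 0.004736147020085885 [0.42704955 0.23602379 0.74179335]
the job is handed in; nothing more can be done
None
```

The bar is fitted in the stand, and I handed the job in at 14.3 s with the arm still and clear of everything. I pinched the lugs to the stop, lowered the bar square between the cheeks onto the slab, slid it to the lip and opened the gripper. I then pressed about 20 N on the lug tops to seat it and backed away.

**Last checks:**
- **Position:** under the press the tool moved only 0.4 mm, so the bar is solid on the slab. The bar's edges matched the home position to about 1.5 pixels in an enlarged picture. That puts it against the lip to within about 0.5 mm.
- **Tongues:** the last wrist and scene pictures show both tongues inside their cheeks. The lugs look sprung out to at least the home spacing. No picture shows the bottoms of the recesses directly.
- **Bystanders:** the bottle, beaker, stopper, tape roll and ring are at the same places in the top picture. The marker pen was hidden by the arm in that view, but nothing went near it.

**Checks that disagreed:**
- **Tilt:** one fit before the press suggested the bar was tilted about 5°. It rested on the lug ends only. The housing edges and the press did not support it.
- **Slab height:** contact put the slab about 2–3 mm lower than my camera estimate.
- **Grip height:** the fingertips sat about 25 mm behind the TCP at that opening, so I had gripped the lugs higher up than planned.

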